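# Load the heat-treatment carrier and latch its hold-down frame

### The job

Load every casting on the bench into the carrier for the kiln, one to a nest, fully down on its flat side with its lug in the notch (castings standing on end have to be laid over first; any nest will do). Then fit the hold-down frame over both dowels, right down on the end blocks and lowered, not dropped, after swinging the two latches out of its way, and finally swing both latches fully in over it. Leave the brick, the file and the clamp alone.

Things in the scene. Friction and masses are not known exactly. Their poses are not given: they have to be found in the camera images.
- cast_a: aluminium casting 90 long (its x) x 36 wide (y) x 32 high (z), about 0.27 kg: flat underside, vertical sides 22 mm high, then rounded shoulders; a lug 14 wide, 12 high, level with the underside, sticks out 16 mm from the +x end. Origin: centre of the flat underside (without the lug); z up when flat side down. Starts flat side down, any yaw. May be absent.
- cast_b: same as cast_a. May be absent.
- cast_c: like cast_a, but starts standing on its plain end, lug (x) up, origin 45 mm above the bench; its flat side faces the robot's left (+y, within 0.5 rad), so it can be tipped over that way onto its flat side. May be absent.
- cast_d: like cast_c. May be absent.
- cast_a_lug (a point): tip of cast_a's lug, at its underside (61 mm from the origin along x)
- cast_b_lug (a point): tip of cast_b's lug, at its underside (61 mm from the origin along x)
- cast_c_lug (a point): tip of cast_c's lug, at its underside (61 mm from the origin along x)
- cast_d_lug (a point): tip of cast_d's lug, at its underside (61 mm from the origin along x)
- carrier: dark steel carrier, fixed, 130 (its x, away from the robot) x 380 mm (y); origin: centre of its underside, on the bench. Four nests in a row along y, 62 mm apart, each a pocket 102 (x) x 42 (y) with walls 14 mm high, open in the middle 58 mm of its long sides for fingers; the far (+x) wall has a 22 mm notch for the lug. End blocks 46 mm high carry dowels and latches.
- nest0 (a point): centre of the floor of nest 0 (0 is rightmost), 10 mm above the bench, at x = -8, y = -93 mm in the carrier's frame: a casting's origin belongs here, its x along the carrier's x
- nest1 (a point): centre of the floor of nest 1 (0 is rightmost), 10 mm above the bench, at x = -8, y = -31 mm in the carrier's frame: a casting's origin belongs here, its x along the carrier's x
- nest2 (a point): centre of the floor of nest 2 (0 is rightmost), 10 mm above the bench, at x = -8, y = 31 mm in the carrier's frame: a casting's origin belongs here, its x along the carrier's x
- nest3 (a point): centre of the floor of nest 3 (0 is rightmost), 10 mm above the bench, at x = -8, y = 93 mm in the carrier's frame: a casting's origin belongs here, its x along the carrier's x
- frame: flat steel hold-down frame 110 (its x) x 330 (y) x 6 mm, about 0.6 kg, a 15 mm hole at each end, 151 mm from the middle; origin: centre of its underside, z up. Handle: bar 12 x 12 mm, 136 long along y over the middle, 28 to 40 mm above the underside, on posts at y = +-62, free below between them. Same either way round. Starts flat on the bench between carrier and robot.
- dowel_left (a point): foot of the carrier's +y dowel, on top of the end block, 46 mm above the bench, 151 mm from the carrier's middle; the dowel is 12 mm thick and 21 mm tall, its upper 8 mm tapered to 5 mm. The frame's underside rests at this height when fully down, 4 mm above the castings
- pin_left (a point): top of the left latch's upright pin, 12 mm thick, 20 mm tall above the arm (80 mm above the bench). It goes round the latch's upright pivot at a radius of 34 mm; the pivot stands at x = -45, y = +180 mm in the carrier's frame, and the arm's underside 2 mm above a seated frame
- latch_left (a joint): angle of the left latch, rad: 0 = arm points to the robot (carrier's -x), clear of the frame; pi/2 = arm points inward along the carrier, over the frame's end (turns counter-clockwise from above to close). Stays where it is put; about 2 N at the pin. Past about 0.9 it is in the frame's way
- dowel_right (a point): foot of the carrier's -y dowel, on top of the end block, 46 mm above the bench, 151 mm from the carrier's middle; the dowel is 12 mm thick and 21 mm tall, its upper 8 mm tapered to 5 mm. The frame's underside rests at this height when fully down, 4 mm above the castings
- pin_right (a point): top of the right latch's upright pin, 12 mm thick, 20 mm tall above the arm (80 mm above the bench). It goes round the latch's upright pivot at a radius of 34 mm; the pivot stands at x = -45, y = -180 mm in the carrier's frame, and the arm's underside 2 mm above a seated frame
- latch_right (a joint): angle of the right latch, rad: 0 = arm points to the robot (carrier's -x), clear of the frame; pi/2 = arm points inward along the carrier, over the frame's end (turns clockwise from above to close). Stays where it is put; about 2 N at the pin. Past about 0.9 it is in the frame's way
- brick: loose firebrick 230 x 114 x 64 mm at the left of the bench, bystander
- file: file with wooden handle, 330 mm long, beyond the carrier, bystander
- clamp: bar clamp with red handle, 240 mm long, far right, beyond the castings, bystander

How it is judged (in metres and radians):
On the way, in this order (a step that is already met when the one before it is completed fails the run):
1. every casting is fully down in a nest, flat side down, lug in the notch (((distance between cast_a and nest0 below 0.008 m and x of cast_a_lug in the frame of nest0 above 0.052 m and z of cast_a_lug in the frame of nest0 below 0.005 m and y of cast_a_lug in the frame of nest0 between -0.008 and 0.008 m) or (distance between cast_a and nest1 below 0.008 m and x of cast_a_lug in the frame of nest1 above 0.052 m and z of cast_a_lug in the frame of nest1 below 0.005 m and y of cast_a_lug in the frame of nest1 between -0.008 and 0.008 m) or (distance between cast_a and nest2 below 0.008 m and x of cast_a_lug in the frame of nest2 above 0.052 m and z of cast_a_lug in the frame of nest2 below 0.005 m and y of cast_a_lug in the frame of nest2 between -0.008 and 0.008 m) or (distance between cast_a and nest3 below 0.008 m and x of cast_a_lug in the frame of nest3 above 0.052 m and z of cast_a_lug in the frame of nest3 below 0.005 m and y of cast_a_lug in the frame of nest3 between -0.008 and 0.008 m)) and ((distance between cast_b and nest0 below 0.008 m and x of cast_b_lug in the frame of nest0 above 0.052 m and z of cast_b_lug in the frame of nest0 below 0.005 m and y of cast_b_lug in the frame of nest0 between -0.008 and 0.008 m) or (distance between cast_b and nest1 below 0.008 m and x of cast_b_lug in the frame of nest1 above 0.052 m and z of cast_b_lug in the frame of nest1 below 0.005 m and y of cast_b_lug in the frame of nest1 between -0.008 and 0.008 m) or (distance between cast_b and nest2 below 0.008 m and x of cast_b_lug in the frame of nest2 above 0.052 m and z of cast_b_lug in the frame of nest2 below 0.005 m and y of cast_b_lug in the frame of nest2 between -0.008 and 0.008 m) or (distance between cast_b and nest3 below 0.008 m and x of cast_b_lug in the frame of nest3 above 0.052 m and z of cast_b_lug in the frame of nest3 below 0.005 m and y of cast_b_lug in the frame of nest3 between -0.008 and 0.008 m)) and ((distance between cast_c and nest0 below 0.008 m and x of cast_c_lug in the frame of nest0 above 0.052 m and z of cast_c_lug in the frame of nest0 below 0.005 m and y of cast_c_lug in the frame of nest0 between -0.008 and 0.008 m) or (distance between cast_c and nest1 below 0.008 m and x of cast_c_lug in the frame of nest1 above 0.052 m and z of cast_c_lug in the frame of nest1 below 0.005 m and y of cast_c_lug in the frame of nest1 between -0.008 and 0.008 m) or (distance between cast_c and nest2 below 0.008 m and x of cast_c_lug in the frame of nest2 above 0.052 m and z of cast_c_lug in the frame of nest2 below 0.005 m and y of cast_c_lug in the frame of nest2 between -0.008 and 0.008 m) or (distance between cast_c and nest3 below 0.008 m and x of cast_c_lug in the frame of nest3 above 0.052 m and z of cast_c_lug in the frame of nest3 below 0.005 m and y of cast_c_lug in the frame of nest3 between -0.008 and 0.008 m)) and ((distance between cast_d and nest0 below 0.008 m and x of cast_d_lug in the frame of nest0 above 0.052 m and z of cast_d_lug in the frame of nest0 below 0.005 m and y of cast_d_lug in the frame of nest0 between -0.008 and 0.008 m) or (distance between cast_d and nest1 below 0.008 m and x of cast_d_lug in the frame of nest1 above 0.052 m and z of cast_d_lug in the frame of nest1 below 0.005 m and y of cast_d_lug in the frame of nest1 between -0.008 and 0.008 m) or (distance between cast_d and nest2 below 0.008 m and x of cast_d_lug in the frame of nest2 above 0.052 m and z of cast_d_lug in the frame of nest2 below 0.005 m and y of cast_d_lug in the frame of nest2 between -0.008 and 0.008 m) or (distance between cast_d and nest3 below 0.008 m and x of cast_d_lug in the frame of nest3 above 0.052 m and z of cast_d_lug in the frame of nest3 below 0.005 m and y of cast_d_lug in the frame of nest3 between -0.008 and 0.008 m))), for 0.2 s.
2. the frame is down over both dowels (horizontal distance between frame and carrier below 0.004 m and z of frame in the frame of carrier between 0.043 and 0.0485 m and angle between the y axis of frame and the y axis of carrier, either way round below 0.025 rad and angle between frame's own z axis and vertical below 0.02 rad), for 0.2 s.
3. both latches are swung in over the frame (value of joint each of latch_left, latch_right above 1.3 rad), for 0.2 s.
At the end, for the whole second after the job is handed in: Each casting lies flat within 8 mm of a nest centre, lug in the far notch; the frame is within 4 mm and 0.025 rad of the carrier's middle and line, level, its underside 43 to 48.5 mm above the carrier's; both latches past 1.3 rad; all at rest (all of step 1 and all of step 2 and all of step 3 and linear speed of each of cast_a, cast_b, cast_c, cast_d, frame below 0.02 m/s); the robot touches nothing.
It fails at once if the brick is moved by more than 3 cm (distance of brick from where it was at the start of the episode above 0.03 m).
It fails at once if the file is moved by more than 3 cm (distance of file from where it was at the start of the episode above 0.03 m).
It fails at once if the clamp is moved by more than 3 cm (distance of clamp from where it was at the start of the episode above 0.03 m).
It fails at once if the frame is let fall onto the carrier (faster than 0.4 m/s at the dowels) (horizontal distance between frame and carrier below 0.03 m and height (world z) of frame below 0.068 m and linear speed of frame above 0.4 m/s).
Of cast_a, cast_b, cast_c, cast_d only 2 to 4 are there at a start; the rules pass over those that are not, and their reading is None.
At some moment in a run one of cast_a, cast_b may be knocked a few centimetres aside while the robot is not near it.
It also fails if it takes over 210 s, if anything falls off the work surface, if the arm or the gripper's body presses on something with over 40 N, if the wrist force passes 120 N, or if a joint passes its speed limit or range.

### The arm

A 6-joint arm with a two-finger parallel gripper is mounted at the origin on the work surface. World frame = base frame: x ahead of the robot, y to its left, z up, the work surface at z = 0. Lengths are in mm, angles in rad, forces in N, time in s.
With the tool pointing down it reaches from about 400 to 925 mm from the base axis. Payload 12.5 kg.
Tool frame: the origin (TCP) lies between the finger pads; the fingertips stand 11 mm ahead of it and the grasp point (between the pads) lies 8 mm behind it (env.tip_extent is the distance from the TCP to the fingertips, in mm); x points along the fingers, z is the direction in which the jaws open and shut, and the axes are right-handed (so a half turn about x gives the same grasp; the last joint's range is limited). The gripper opens to 95 mm and grips with 3 to 60 N. Pads are 20 mm wide; open, the fingers measure 119 mm over their backs; the gripper's body (75 mm by 180 mm) begins 59 mm behind the grasp point.
Start: joints at [-1.392, 0.491, 1.559, -0, 1.092, -0.106], TCP at [175.626, -599.834, 225.661] pointing down, gripper open.
Joint ranges: [-3.1, 3.1], [-0.84, 2.19], [0.05, 2.79], [-1.13, 4.28], [0.06, 2.93], [-2.69, 2.69]. Speed limits (rad/s): [2.22, 2.22, 2.79, 3.14, 3.14, 3.14].

### API

Orientations are given as [roll, pitch, yaw] about the fixed x, y, z axes, in that order (R = Rz(yaw) Ry(pitch) Rx(roll)).
In Python, from cell import status, imaging, env gives the robot as it stands. The module is installed in compiled form; this text tells all that it offers.
- The arm moves only by the tool apply_moves, never from a script. Its argument "increments" is a list of rows, each a list of 5 numbers: the closure, from 0 (fully open) to 1 (shut), then the shift along the tool's x, y, z in mm, then the turn about the tool's x in degrees. A call has 1 to 10 rows; each row shifts and turns the commanded pose from where the row before left it, along the tool's axes as they then stand; what a row does not reach is not made up. A row lasts 1/10 s, in which the tool goes at most 50 mm and 8.59 degrees, less where a joint would pass 70% of its speed; a pose out of reach is approached as far as the arm can. A call with a gripper value outside its range is refused whole. The fingers move at their own pace and stop on an object; the grip force is fixed at half the most. Time passes only in rows, so rows that do not move let the fingers close. It gives the time, the measured TCP pose, the force and the opening at its end, in the units of the state.
- status.state(): the state, without advancing time (a new reading comes with each control period).
- imaging.read_camera(name): name is "scene" or "top" or "wrist"; returns a dict with "pixels" (400x640x3 uint8, red, green, blue), "fovy" (degrees; the focal length in pixels is half the picture's height over the tangent of half this angle, whatever the lens; pixels are square), "cx", "cy" (the principal point, pixels), "R" (3x3) and "t" (3): a world point X has camera coordinates R X + t. Camera axes: x right, y down, z forward; pixel columns grow to the right and rows downward; lengths in mm; the calibration is good to about 2 mm. A picture is of the moment at which its call begins. There is no depth.
- env.job_done(): hands the job in, once; it reports no verdict.
The state is a dict: "t": time; "joints": joint angles; "qvel": joint speeds; "tau": joint torques, N m; "eef_pos": TCP position; "tcp_rot": TCP orientation; "ft_force": force on the tool from outside, world axes, zero at the start; "moment": the same for the moment, N m; "opening": opening from 0.0 (shut) to 1.0 (fully open).
Only numpy, scipy, OpenCV 4.12 (cv2) and the standard library are available. Lean on these libraries where they do the work, as an engineer would, in place of code of your own. Each camera call takes 0.05 s, during which the arm holds its last target. There are 200 camera calls.

## Working session

There is one attempt and no reset: what is moved stays moved. The work goes in short steps, Python scripts to look and compute and a tool call to move; the robot and the scene stay as the last step left them, time stands still between calls to the robot, and variables do not carry over. Pictures are saved under pics/ and viewed, about 12 in all and at most 16, crops included, and the job is handed in when it is done.

Besides the shell and the picture viewer there is one more tool, called by a JSON object that holds its "method" and its "body", one argument or row to a line. apply_moves: Moves the arm, as the interface text tells. Its arguments: {"type":"object","properties":{"increments":{"type":"array"}},"required":["increments"]}

```bash
mkdir -p pics
cat > h.py <<'E'
import numpy as np, cv2
from cell import status, imaging, env
def cam(name):
    c=imaging.read_camera(name); c['R']=np.array(c['R']);c['t']=np.array(c['t']);c['f']=200/np.tan(np.radians(c['fovy'])/2); return c
def save(c,fn,crop=None,k=1):
    im=np.ascontiguousarray(np.array(c['pixels'])[:,:,::-1])
    if crop: x0,y0,x1,y1=crop; im=im[y0:y1,x0:x1]
    if k!=1: im=cv2.resize(im,None,fx=k,fy=k,interpolation=cv2.INTER_CUBIC)
    cv2.imwrite('pics/'+fn,im)
def px2w(c,u,v,z):
    d=c['R'].T@np.array([(u-c['cx'])/c['f'],(v-c['cy'])/c['f'],1]); o=-c['R'].T@c['t']
    return o+d*(z-o[2])/d[2]
def w2px(c,X):
    p=c['R']@np.array(X,float)+c['t']; return np.array([c['cx']+c['f']*p[0]/p[2],c['cy']+c['f']*p[1]/p[2]])
E
python3 - <<'E'
from h import *
s=status.state();print({k:np.round(v,3).tolist() for k,v in s.items()})
import pickle
d={}
for n in ['top','scene','wrist']:
    c=cam(n);d[n]=c;save(c,n+'0.png');print(n,c['f'],np.round(c['R'],3).tolist(),np.round(-c['R'].T@c['t'],1))
pickle.dump(d,open('c0.pkl','wb'))
E
```

```text
{'t': 0.0, 'joints': [-1.392, 0.492, 1.559, -0.0, 1.092, -0.106], 'qvel': [-0.001, 0.001, -0.001, -0.0, -0.0, 0.0], 'tau': [0.001, -61.263, -25.818, 0.069, 0.048, -0.0], 'eef_pos': [175.581, -599.573, 225.049], 'tcp_rot': [3.043, 1.57, 1.757], 'ft_force': [-0.874, -0.065, 0.784], 'moment': [-0.014, -0.036, 0.031], 'opening': 1.0}
top 397.6612044907223 [[-0.001, -1.0, -0.001], [-0.993, 0.002, -0.116], [0.116, 0.001, -0.993]] [ 415.2   67.  1372.4]
scene 489.70252347079787 [[-0.741, 0.672, 0.004], [0.421, 0.469, -0.776], [-0.523, -0.574, -0.63]] [1295.2  886.3  968.5]
wrist 332.5123421255955 [[0.282, -0.96, -0.001], [-0.922, -0.271, 0.275], [-0.265, -0.077, -0.961]] [ 250.2 -578.1  383.2]
```

View pics/top0.png

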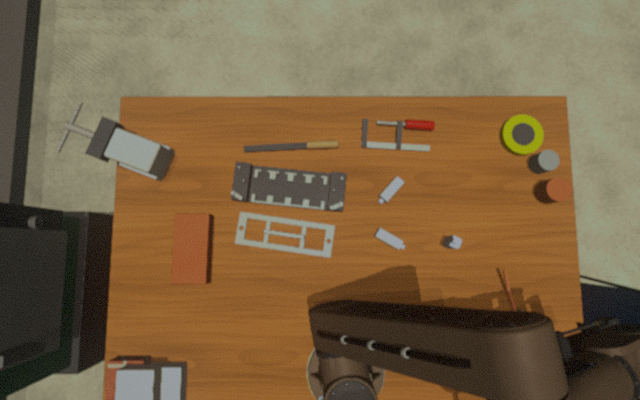

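View pics/scene0.png

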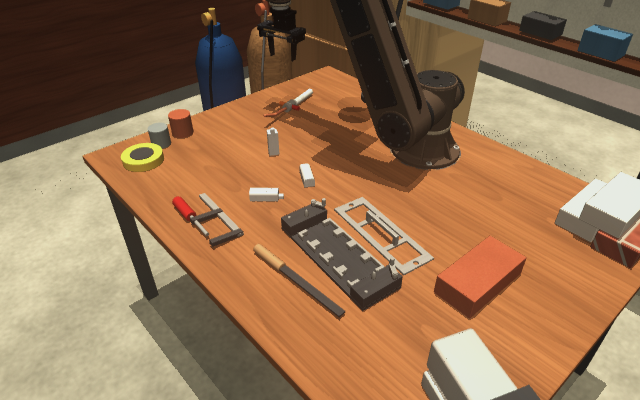

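The top view shows the carrier around (289,188), the frame at (285,235), two flat castings at (391,190) and (390,239), and one standing at (455,243). The scene view shows the same three castings.

Run:
```python
from h import *
import pickle
d=pickle.load(open('c0.pkl','rb'))
c=d['top'];a=(225,155,355,265);b=(365,165,475,260)
im=np.array(c['pixels'])[:,:,::-1]
A=cv2.resize(im[155:265,225:355],(780,660),interpolation=cv2.INTER_CUBIC)
save(c,'crA.png',a,6); 
B=cv2.resize(im[165:260,370:470],(600,570),interpolation=cv2.INTER_CUBIC);cv2.imwrite('pics/crB.png',B)
cv2.imwrite('pics/crA.png',A[:600])
```

```text
(no output)
```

View pics/crA.png

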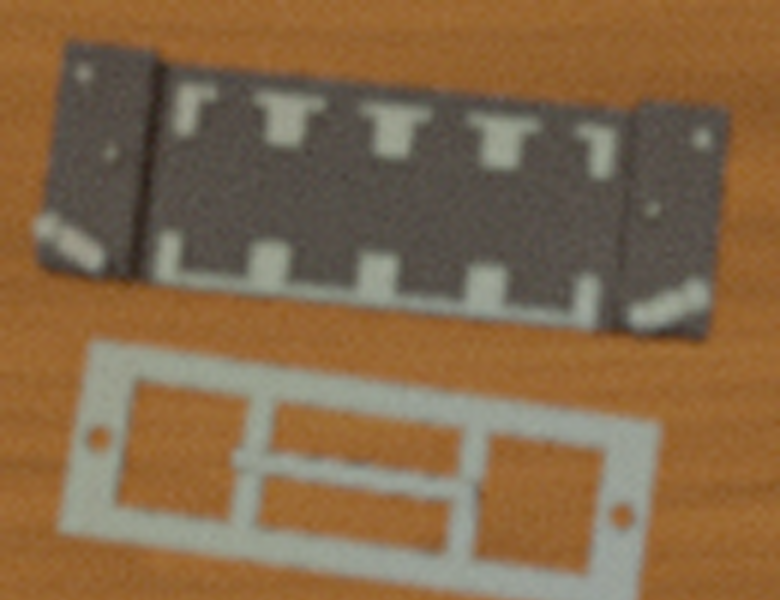

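View pics/crB.png

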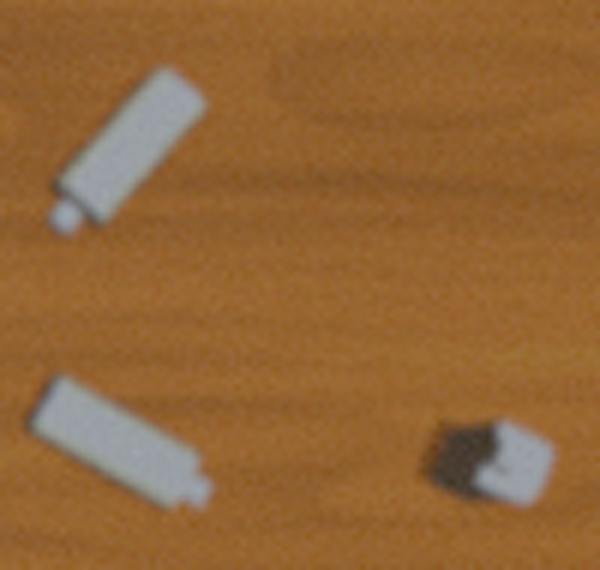

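View pics/wrist0.png

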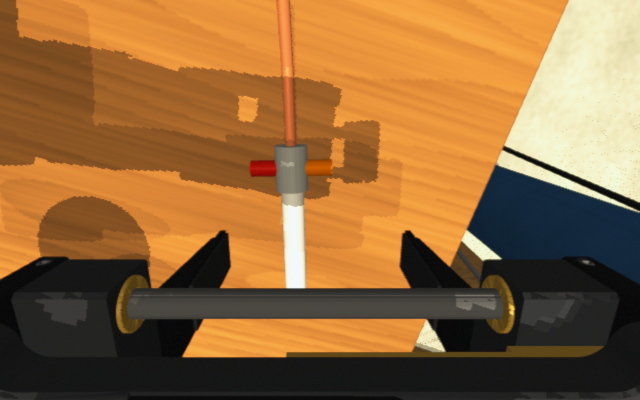

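Crop A: the dowel tips are at about (110,152) and (652,208). Both latches are partly in, left from (45,228) to (95,258) and right from (700,295) to (640,315). The frame holes are at (98,437) and (622,515). Crop B: casting 1's lug is at (66,217), casting 2's at (200,490), and the standing casting's top is at about (520,463). The wrist view shows only a tool that is not part of the job.

```bash
cat >> h.py <<'E'
def plan(st,wps,vmax=35,rmax=7):
    """st=(x,y,z,phi_deg); each wp same. Rows to 1 mm / 1 deg; prints rows, returns end."""
    x,y,z,p=st
    for w in wps:
        dz=w[2]-z; dp=w[3]-p
        n=int(np.ceil(max(np.linalg.norm([w[0]-x,w[1]-y,dz])/vmax,abs(dp)/rmax,1)-1e-6))
        out=[]
        for i in range(n,0,-1):
            dx,dy,dz,dp=(w[0]-x)/i,(w[1]-y)/i,(w[2]-z)/i,(w[3]-p)/i
            c,s=np.cos(np.radians(p)),np.sin(np.radians(p))
            a=np.round([-dz,-s*dx+c*dy,c*dx+s*dy]); r=round(-dp)
            out.append([int(q) for q in a]+[r])
            x+=-s*a[1]+c*a[2]; y+=c*a[1]+s*a[2]; z-=a[0]; p-=r
        print(out,'->',np.round([x,y,z,p],1))
    return x,y,z,p
def pose():
    s=status.state(); e=s['eef_pos']; r=s['tcp_rot']
    return (e[0],e[1],e[2],(np.degrees(r[2]-r[0])+180)%360-180)
E
python3 - <<'E'
from h import *
import pickle
c=pickle.load(open('c0.pkl','rb'))['top']
def P(u,v,z,o): return px2w(c,(u+.5)/6-.5+o[0],(v+.5)/6-.5+o[1],z)[:2]
A=(225,155);B=(370,165)
dl,dr=P(110,152,67,A),P(652,208,67,A);print('dowels',dl,dr,np.linalg.norm(dl-dr),'mid',(dl+dr)/2,'yaw',np.degrees(np.arctan2(-(dl-dr)[0],(dl-dr)[1])))
hl,hr=P(98,437,6,A),P(622,515,6,A);print('frame',hl,hr,np.linalg.norm(hl-hr),(hl+hr)/2,np.degrees(np.arctan2(-(hl-hr)[0],(hl-hr)[1])))
C=np.mean([P(*q,20,B) for q in [(168,65),(208,103),(100,222),(58,187)]],0);l=P(66,217,12,B)
print('c1',C,np.degrees(np.arctan2(*(l-C)[::-1])),np.linalg.norm(l-C))
C=np.mean([P(*q,20,B) for q in [(62,375),(30,425),(168,507),(203,455)]],0);l=P(200,490,12,B)
print('c2',C,np.degrees(np.arctan2(*(l-C)[::-1])),np.linalg.norm(l-C))
print('stand top',P(522,463,90,B),[P(*q,90,B) for q in [(500,420),(553,442),(538,505),(482,485)]])
print(pose())
E
```

```text
dowels [632.7036166  339.38927949] [600.88200887  39.20603751] 301.86519090869103 mid [616.79281273 189.2976585 ] yaw -6.051170268965852
frame [477.819219   355.30444773] [432.99149941  55.70703168] 302.9325603997214 [455.4053592  205.50573971] -8.50983666941214
c1 [ 609.51900027 -163.05558861] 136.96311189482293 56.16013467612189
c2 [ 440.70344148 -149.33863636] -119.90731256380997 55.9136230133226
stand top [ 427.03077306 -354.96741073] [array([ 449.93945752, -344.10708497]), array([ 438.17341655, -371.98590615]), array([ 404.75114545, -362.60635234]), array([ 415.38729929, -333.16081624])]
(np.float64(175.58912046236867), np.float64(-599.6510505010816), np.float64(225.2235778024531), np.float64(-73.6827770126148))
```

Run:
```python
from h import *
n=np.array([np.cos(np.radians(73)),np.sin(np.radians(73))]);C=np.array([427,-353])
e=plan(pose(),[(*(C-62*n),200,-17),(*(C-62*n),88,-17)])
e=plan(e,[(*(C+18*n),88,-17)],vmax=6)
```

```text
[[3, 31, -13, -6], [3, 32, -9, -6], [3, 33, -6, -6], [3, 33, -3, -6], [3, 33, 1, -7], [3, 33, 5, -6], [2, 32, 8, -7], [3, 31, 12, -6], [2, 29, 16, -7]] -> [ 409.1 -412.5  200.2  -16.7]
[[28, 0, 0, 0], [28, 0, 0, 0], [28, 0, 0, 0], [28, 0, 0, 0]] -> [ 409.1 -412.5   88.2  -16.7]
[[0, 6, 0, 0], [0, 6, 0, 0], [0, 6, 0, 0], [0, 6, 0, 0], [0, 6, 0, 0], [0, 6, 0, 0], [0, 6, 0, 0], [0, 5, 0, 0], [0, 6, 0, 0], [0, 5, 0, 0], [0, 6, 0, 0], [0, 5, 0, 0], [0, 6, 0, 0], [0, 5, 0, 0]] -> [ 432.1 -335.9   88.2  -16.7]
```

{"method": "apply_moves", "body": {
  "increments": [
    [1,3,31,-13,-6],
    [1,3,32,-9,-6],
    [1,3,33,-6,-6],
    [1,3,33,-3,-6],
    [1,3,33,1,-7],
    [1,3,33,5,-6],
    [1,2,32,8,-7],
    [1,3,31,12,-6],
    [1,2,29,16,-7],
    [1,0,0,0,0]
  ]
}}

```text
t: 1.15
eef_pos: [411.3, -410.5, 200.2]
tcp_rot: [2.008, 1.57, 1.724]
ft_force: [-0.2, 0.5, 0.6]
opening: 0.215
```

{"method": "apply_moves", "body": {
  "increments": [
    [1,28,0,0,0],
    [1,28,0,0,0],
    [1,28,0,0,0],
    [1,28,0,0,0],
    [1,0,0,0,0]
  ]
}}

```text
t: 1.65
eef_pos: [407.6, -412.0, 85.7]
tcp_rot: [2.56, 1.565, 2.267]
ft_force: [-0.7, -0.4, -0.6]
opening: 0.001
```

Run:
```python
from h import *
print(pose()); save(cam('scene'),'s1.png',(180,60,380,210),4)
```

```text
(np.float64(407.5718493117534), np.float64(-411.9778345198837), np.float64(85.66808127264862), np.float64(-16.789863227490173))
```

View pics/s1.png

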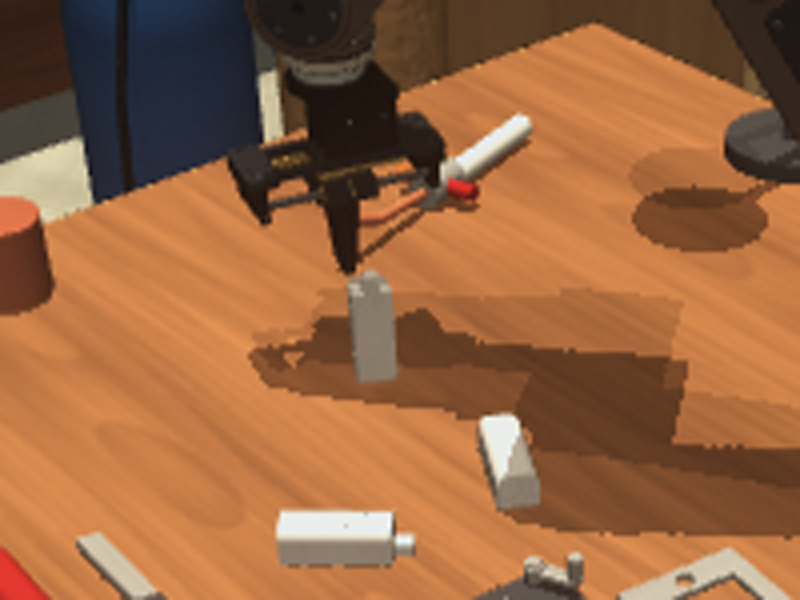

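The closed fingers are behind the standing casting, just above (350,270) in the crop, and its lug points up at (372,280). I'll push it over now.

{"method": "apply_moves", "body": {
  "increments": [
    [1,0,9,0,0],
    [1,0,9,0,0],
    [1,0,8,0,0],
    [1,0,5,0,0],
    [1,0,5,0,0],
    [1,0,5,0,0],
    [1,0,5,0,0],
    [1,0,5,0,0],
    [1,0,5,0,0],
    [1,0,5,0,0]
  ]
}}

```text
t: 2.7
eef_pos: [426.7, -353.8, 88.6]
tcp_rot: [2.838, 1.571, 2.547]
ft_force: [0.4, -0.4, 0.3]
opening: 0.005
```

{"method": "apply_moves", "body": {
  "increments": [
    [1,0,5,0,0],
    [1,0,5,0,0],
    [1,0,5,0,0],
    [1,0,4,0,0],
    [1,0,0,0,0],
    [1,0,0,0,0],
    [0,-10,-30,0,0],
    [0,-30,-30,0,0],
    [0,-30,-30,0,0],
    [0,-30,0,0,0]
  ]
}}

```text
t: 3.7
eef_pos: [405.2, -425.3, 189.7]
tcp_rot: [-1.045, 1.57, -1.339]
ft_force: [0.4, 1.1, -1.0]
opening: 0.285
```

```bash
cat >> h.py <<'E'
from scipy.optimize import minimize
def model():
    pts=[]
    for x in (-45,45):
        for y,z in ((-18,0),(18,0),(-18,22),(18,22),(-15,28),(15,28),(-9,32),(9,32)): pts.append((x,y,z))
    lug=[(x,y,z) for x in (44,61) for y in (-7,7) for z in (0,12)]
    return np.array(pts,float),np.array(lug,float)
BODY,LUG=model()
def graymask(im,x0,y0,k=6):
    im=cv2.resize(im,None,fx=k,fy=k,interpolation=cv2.INTER_CUBIC).astype(int)
    return ((im[...,2]*1.0>im[...,0]*0.82)&(im[...,0]>90)).astype(np.uint8)
def fit(c,g,z0=0,win=None,k=6,f=graymask):
    """g=(x,y,alpha_deg) guess -> silhouette fit"""
    u,v=w2px(c,(g[0],g[1],z0+15)); w=win or 30
    x0,y0=int(u-w),int(v-w); x0=max(x0,0);y0=max(y0,0)
    im=np.array(c['pixels'])[y0:y0+2*w,x0:x0+2*w]; m=f(im,x0,y0,k)
    def render(p):
        a=np.radians(p[2]);R=np.array([[np.cos(a),-np.sin(a),0],[np.sin(a),np.cos(a),0],[0,0,1]])
        r=np.zeros(m.shape,np.uint8)
        for S in (BODY,LUG):
            q=np.array([w2px(c,R@s+[p[0],p[1],z0]) for s in S]); q=((q-[x0,y0]+.5)*k-.5)
            cv2.fillConvexPoly(r,cv2.convexHull(np.round(q*16).astype(np.int32)),1,shift=4)
        return r
    cost=lambda p:(render(p)!=m).sum()/max(render(p).sum(),1)
    best=min((minimize(cost,(g[0],g[1],g[2]+d),method='Nelder-Mead',options=dict(initial_simplex=[(g[0],g[1],g[2]+d),(g[0]+8,g[1],g[2]+d),(g[0],g[1]+8,g[2]+d),(g[0],g[1],g[2]+d+8)],maxiter=120)) for d in (0,180)),key=lambda r:r.fun)
    return np.round(best.x,1),round(best.fun,3)
E
python3 - <<'E'
from h import *
c=cam('top');print(pose())
print(fit(c,(609,-163,137)),fit(c,(440,-149,-120)),fit(c,(448,-280,73)))
save(c,'t2.png',(365,160,495,260),6)
E
```

```text
(np.float64(406.4753797540291), np.float64(-425.18461281686456), np.float64(194.40845801695616), np.float64(-16.809541708595248))
(array([ 609.1, -161. ,  137.3]), np.float64(0.095)) (array([ 440.1, -149. , -120. ]), np.float64(0.156)) (array([ 455.4, -297. ,   66.5]), np.float64(0.367))
```

View pics/t2.png

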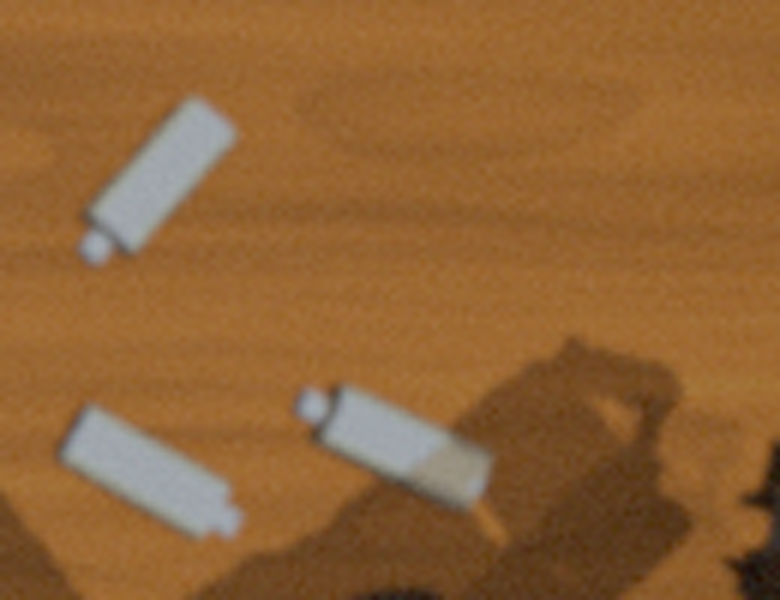

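The casting fell onto its flat side. In the crop its body corners are (345,385), (490,460), (470,508) and (322,435), with the lug at (312,405).

Run:
```python
from h import *
c=cam('top')
P=lambda u,v,z:px2w(c,(u+.5)/6-.5+365,(v+.5)/6-.5+160,z)[:2]
q=[P(*a,20) for a in [(345,385),(490,460),(470,508),(322,435)]];C=np.mean(q,0);l=P(312,405,12)
d=(q[0]+q[3]-q[1]-q[2])/2
print(C,np.degrees(np.arctan2(*(l-C)[::-1])),np.degrees(np.arctan2(*d[::-1])),np.linalg.norm(l-C))
def gm2(im,x0,y0,k):
    im=cv2.resize(im,None,fx=k,fy=k,interpolation=cv2.INTER_CUBIC).astype(int)
    m=((im[...,2]*1.0>im[...,0]*0.62)&(im[...,0]>80)).astype(np.uint8)
    cv2.imwrite('pics/m.png',m*255);return m
C3,co=fit(c,(C[0],C[1],63),f=gm2);print(C3,co)
for g in [(609,-161,137.3),(440,-149,-120)]:print(fit(c,g,f=gm2))
x,y,a=C3
plan(pose(),[(x,y,120,a-90),(x,y,15,a-90)])
```

```text
[ 453.68500688 -296.97004404] 64.68852923500081 62.816348018393995 56.32355508250109
[ 454.1 -296.4   63.9] 0.144
(array([ 610.2, -162.5,  138.2]), np.float64(0.068))
(array([ 440.7, -149. , -120.4]), np.float64(0.104))
[[14, 27, 2, 2], [15, 27, 1, 2], [14, 27, 0, 2], [15, 28, -2, 2], [14, 27, -2, 1]] -> [ 454.  -296.6  120.3  -25.8]
[[26, 0, 0, 0], [26, 0, 0, 0], [27, 0, 0, 0], [26, 0, 0, 0]] -> [ 454.  -296.6   15.3  -25.8]
```

{"method": "apply_moves", "body": {
  "increments": [
    [0,14,27,2,2],
    [0,15,27,1,2],
    [0,14,27,0,2],
    [0,15,28,-2,2],
    [0,14,27,-2,1],
    [0,26,0,0,0],
    [0,26,0,0,0],
    [0,27,0,0,0],
    [0,20,0,0,0],
    [0,6,0,0,0]
  ]
}}

```text
t: 4.8
eef_pos: [452.5, -293.6, 11.0]
tcp_rot: [2.91, 1.568, 2.462]
ft_force: [-19.4, 14.2, 83.3]
opening: 0.999
```

{"method": "apply_moves", "body": {
  "increments": [
    [1,0,0,0,0],
    [1,0,0,0,0],
    [1,0,0,0,0],
    [1,0,0,0,0],
    [1,0,0,0,0],
    [1,0,0,0,0],
    [1,-10,0,0,0],
    [1,-30,0,0,0],
    [1,-30,0,0,0],
    [1,-30,0,0,0]
  ]
}}

```text
t: 5.8
eef_pos: [453.3, -294.4, 113.4]
tcp_rot: [-1.006, 1.571, -1.454]
ft_force: [0.0, 0.2, 0.7]
opening: 0.216
```

Run:
```python
from h import *
print(pose())
cy=np.radians(-6.05);R=np.array([[np.cos(cy),-np.sin(cy)],[np.sin(cy),np.cos(cy)]]);C=np.array([616.8,189.3])
for i in range(4): print(i,np.round(C+R@[-8,-93+62*i],1))
n0=C+R@[-8,-93]
e=plan((*pose()[:2],118,-25.9),[(*n0,118,-96.05)])
c=cam('wrist');save(c,'w3.png')
```

```text
(np.float64(453.33446882862955), np.float64(-294.41117088585264), np.float64(113.37437959933935), np.float64(-25.684642669445736))
0 [599.   97.7]
1 [605.6 159.3]
2 [612.1 221. ]
3 [618.6 282.6]
[[0, 35, -3, 6], [0, 34, -7, 6], [0, 33, -11, 6], [0, 32, -14, 6], [0, 30, -17, 6], [0, 28, -20, 6], [0, 26, -23, 6], [0, 24, -26, 6], [0, 21, -28, 6], [0, 18, -30, 5], [0, 15, -32, 6], [0, 11, -32, 5]] -> [598.6  97.2 118.  -95.9]
```

View pics/w3.png

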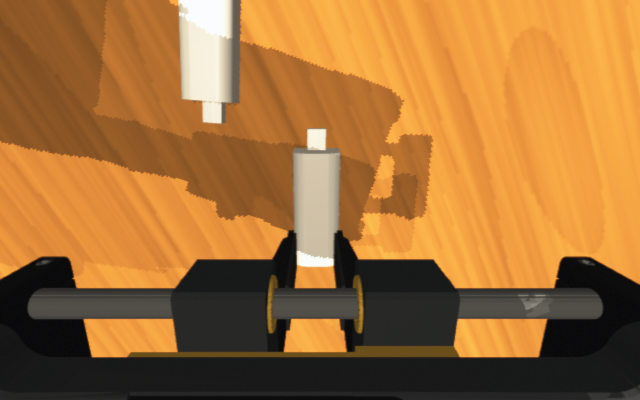

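The wrist view shows the casting still on the bench between the fingers at (316,205). I lifted before the fingers had finished closing, and the descent touched the bench. I'll redo it with a slower descent and a longer close.

{"method": "apply_moves", "body": {
  "increments": [
    [0,-20,-20,0,0],
    [0,0,-30,0,0],
    [0,0,-30,0,0],
    [0,0,0,0,0],
    [0,0,0,0,0]
  ]
}}

```text
t: 6.35
eef_pos: [418.5, -366.6, 131.9]
tcp_rot: [1.534, 1.571, 1.084]
ft_force: [0.3, -0.0, 0.1]
opening: 0.539
```

```bash
cat >> h.py <<'E'
def gm3(im,x0,y0,k):
    im=cv2.resize(im,None,fx=k,fy=k,interpolation=cv2.INTER_CUBIC).astype(int)
    return ((im[...,2]*1.0>im[...,0]*0.62)&(im[...,0]>80)).astype(np.uint8)
E
python3 - <<'E'
from h import *
print(pose())
c=cam('top');print(fit(c,(454,-296,64),f=gm3))
w=cam('wrist');print(w2px(w,(454,-296,15)));print(fit(w,(454,-296,64),f=gm3,win=110,k=2)); save(w,'w4.png')
E
```

```text
(np.float64(418.48057384996787), np.float64(-366.64980269505475), np.float64(131.88487754227856), np.float64(-25.760219843928496))
(array([ 453.5, -295.7,   63.9]), np.float64(0.166))
[316.46856325 103.19102475]
(array([ 453.6, -296. ,   64.4]), np.float64(0.073))
```

View pics/w4.png

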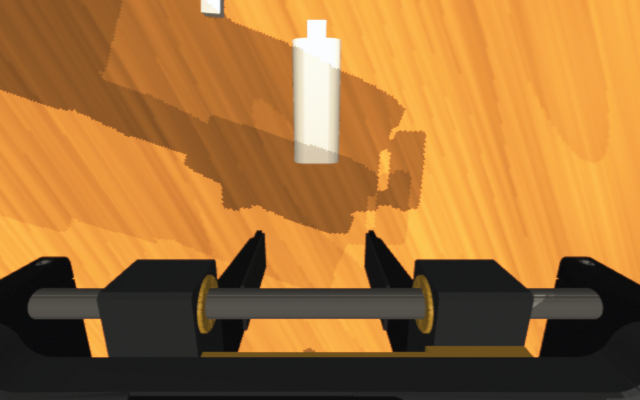

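The wrist view shows the casting clear at (316,100), and the silhouette fits from both cameras agree within 1 mm.

Run:
```python
from h import *
e=plan(pose(),[(453.6,-296,90,-25.8)]);e=plan(e,[(453.6,-296,16,-25.8)],vmax=20)
cy=np.radians(-6.05);R=np.array([[np.cos(cy),-np.sin(cy)],[np.sin(cy),np.cos(cy)]]);C=np.array([616.8,189.3])
e=plan((*e[:2],116,e[3]),[(*(C+R@[-8,-93]),116,-96.05)],vmax=40)
```

```text
[[14, 26, 0, 0], [14, 26, 0, 0], [14, 26, 1, 0]] -> [ 453.7 -296.    89.8  -25.7]
[[18, 0, 0, 0], [19, 0, 0, 0], [18, 0, 0, 0], [19, 0, 0, 0]] -> [ 453.7 -296.    15.8  -25.7]
[[0, 38, -4, 6], [0, 37, -7, 6], [0, 36, -11, 6], [0, 35, -15, 7], [0, 33, -19, 6], [0, 31, -23, 7], [0, 28, -26, 6], [0, 25, -29, 7], [0, 21, -32, 6], [0, 17, -34, 7], [0, 13, -36, 6]] -> [598.6  97.5 116.  -95.7]
```

{"method": "apply_moves", "body": {
  "increments": [
    [0.35,14,26,0,0],
    [0.35,14,26,0,0],
    [0.35,14,26,1,0],
    [0.35,18,0,0,0],
    [0.35,18,0,0,0],
    [0.35,14,0,0,0],
    [0.35,10,0,0,0],
    [0.35,8,0,0,0],
    [0.35,6,0,0,0],
    [0.35,0,0,0,0]
  ]
}}

```text
t: 7.45
eef_pos: [453.4, -296.5, 15.2]
tcp_rot: [2.987, 1.57, 2.539]
ft_force: [-0.7, -0.5, 0.2]
opening: 0.649
```

{"method": "apply_moves", "body": {
  "increments": [
    [1,0,0,0,0],
    [1,0,0,0,0],
    [1,0,0,0,0],
    [1,0,0,0,0],
    [1,0,0,0,0],
    [1,0,0,0,0],
    [1,-10,0,0,0],
    [1,-25,0,0,0],
    [1,-30,0,0,0],
    [1,-35,0,0,0]
  ]
}}

```text
t: 8.45
eef_pos: [453.0, -296.3, 116.4]
tcp_rot: [2.915, 1.569, 2.467]
ft_force: [0.7, -0.7, -2.5]
opening: 0.376
```

Run:
```python
from h import *
cy=np.radians(-6.05);R=np.array([[np.cos(cy),-np.sin(cy)],[np.sin(cy),np.cos(cy)]]);C=np.array([616.8,189.3])
e=plan((453.3,-296.3,116,-25.7),[(*(C+R@[-98,-60]),126,-96.05)],vmax=40)
```

```text
[[-1, 35, -11, 6], [-1, 34, -15, 6], [-1, 32, -18, 6], [-1, 30, -22, 6], [-1, 27, -24, 6], [-1, 24, -27, 6], [-1, 22, -30, 6], [-1, 18, -32, 6], [0, 15, -33, 6], [-1, 11, -35, 5], [0, 8, -36, 6], [-1, 5, -36, 5]] -> [512.9 139.7 126.  -95.7]
```

{"method": "apply_moves", "body": {
  "increments": [
    [1,-1,35,-11,6],
    [1,-1,34,-15,6],
    [1,-1,32,-18,6],
    [1,-1,30,-22,6],
    [1,-1,27,-24,6],
    [1,-1,24,-27,6],
    [1,-1,22,-30,6],
    [1,-1,18,-32,6],
    [1,0,15,-33,6],
    [1,-1,11,-35,5]
  ]
}}

```text
t: 9.45
eef_pos: [502.7, 68.3, 125.0]
tcp_rot: [-1.362, 1.57, -2.844]
ft_force: [-0.0, -0.8, -2.5]
opening: 0.377
```

{"method": "apply_moves", "body": {
  "increments": [
    [1,0,8,-36,6],
    [1,-1,5,-36,5],
    [1,0,0,0,0],
    [1,0,0,0,0],
    [1,0,0,0,0]
  ]
}}

```text
t: 9.95
eef_pos: [512.7, 138.6, 125.7]
tcp_rot: [-0.944, 1.57, -2.613]
ft_force: [-0.7, -0.6, -2.7]
opening: 0.377
```

Run:
```python
from h import *
import pickle
print(pose(),status.state()['opening'])
w=cam('wrist');pickle.dump(w,open('w5.pkl','wb')); save(w,'w5.png',None,1.25)
cy=np.radians(-6.05);R=np.array([[np.cos(cy),-np.sin(cy)],[np.sin(cy),np.cos(cy)]]);C=np.array([616.8,189.3])
for p in [(0,-151,67),(0,151,67),(-8+51,-93,24),(-65,-31,10),(-45,-180,60)]: print(p,np.round(1.25*w2px(w,(*(C+R@p[:2]),p[2]))))
```

```text
(np.float64(512.6812476000673), np.float64(138.63385488166253), np.float64(125.67061841768782), np.float64(-95.64839533589512)) 0.3765621052297198
(0, -151, 67) [578.  88.]
(0, 151, 67) [-42.  83.]
(43, -93, 24) [452.  12.]
(-65, -31, 10) [348. 200.]
(-45, -180, 60) [616. 180.]
```

View pics/w5.png

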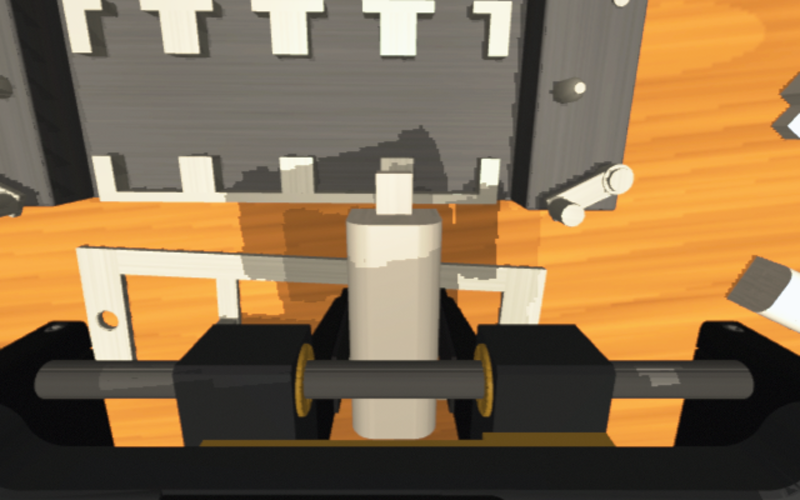

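The right dowel tip is at (580,88) against a predicted (578,88), so the carrier pose is good. The held casting is centred at x = 394. I'll check the divider stems and the casting's front edge numerically.

Run:
```python
from h import *
import pickle
w=pickle.load(open('w5.pkl','rb'))
cy=np.radians(-6.05);R=np.array([[np.cos(cy),-np.sin(cy)],[np.sin(cy),np.cos(cy)]]);C=np.array([616.8,189.3])
for u,v,z in [(197,157,24),(296,158,24),(487,158,24),(183,54,24),(291,54,24),(399,54,24),(580,88,67)]:
    p=px2w(w,u/1.25,v/1.25,z)[:2]; print((u,v),np.round(R.T@(p-C),1))
x,y,z,p=pose(); a=np.radians(p+90);Q=np.array([[np.cos(a),-np.sin(a)],[np.sin(a),np.cos(a)]])
for s in [(45,-18,22),(45,18,22),(61,-7,12),(61,7,12),(61,-7,0),(-45,-18,22),(-45,9,32)]: print(s,np.round(1.25*w2px(w,(*(np.array([x,y])+Q@s[:2]),z-16+s[2]))))
n=C+R@[-8,-93]
e=plan((x,y,126,p),[(*n,126,-96.05),(*n,50,-96.05),(*n,27,-96)])
```

```text
(197, 157) [-37.1  58.9]
(296, 158) [-37.2  -1.5]
(487, 158) [ -36.4 -118.3]
(183, 54) [20.6 59.9]
(291, 54) [21. -2.]
(399, 54) [ 21.5 -63.8]
(580, 88) [   0.  -151.8]
(45, -18, 22) [442. 221.]
(45, 18, 22) [346. 221.]
(61, -7, 12) [412. 175.]
(61, 7, 12) [376. 175.]
(61, -7, 0) [411. 172.]
(-45, -18, 22) [435. 425.]
(-45, 9, 32) [371. 441.]
[[0, 30, 11, 0], [0, 30, 10, 0], [0, 30, 11, 0]] -> [599.2  97.6 126.  -95.7]
[[25, 0, 0, 0], [26, 0, 0, 0], [25, 0, 0, 0]] -> [599.2  97.6  50.  -95.7]
[[23, 0, 0, 0]] -> [599.2  97.6  27.  -95.7]
```

{"method": "apply_moves", "body": {
  "increments": [
    [1,0,30,11,0],
    [1,0,30,11,0],
    [1,0,30,11,0],
    [1,0,0,0,0],
    [1,25,0,0,0],
    [1,25,0,0,0],
    [1,15,0,0,0],
    [1,10,0,0,0],
    [1,6,0,0,0],
    [1,6,0,0,0]
  ]
}}

```text
t: 11.0
eef_pos: [599.6, 97.5, 38.8]
tcp_rot: [1.602, 1.57, -0.068]
ft_force: [-1.1, -0.1, -2.2]
opening: 0.378
```

{"method": "apply_moves", "body": {
  "increments": [
    [1,4,0,0,0],
    [1,3,0,0,0],
    [1,3,0,0,0],
    [1,1,0,0,0],
    [1,1,0,0,0],
    [1,0,0,0,0]
  ]
}}

```text
t: 11.6
eef_pos: [599.3, 97.5, 26.6]
tcp_rot: [0.792, 1.571, -0.878]
ft_force: [-0.3, -0.0, -3.1]
opening: 0.376
```

{"method": "apply_moves", "body": {
  "increments": [
    [1,1,0,0,0],
    [1,0,0,0,0],
    [0.5,0,0,0,0],
    [0.5,0,0,0,0],
    [0.5,0,0,0,0],
    [0.5,-10,0,0,0],
    [0.5,-30,0,0,0],
    [0.5,-40,0,0,0],
    [0.5,-40,0,0,0],
    [0.5,0,0,0,0]
  ]
}}

```text
t: 12.6
eef_pos: [601.4, 97.7, 151.5]
tcp_rot: [1.718, 1.562, 0.048]
ft_force: [0.1, -0.5, -1.5]
opening: 0.499
```

{"method": "apply_moves", "body": {
  "increments": [
    [0.35,0,-30,0,0],
    [0.35,0,-40,0,0],
    [0.35,0,-20,0,0],
    [0.35,0,0,0,0],
    [0.35,0,0,0,0]
  ]
}}

```text
t: 13.1
eef_pos: [510.4, 106.5, 146.0]
tcp_rot: [1.657, 1.57, -0.013]
ft_force: [0.0, -0.8, 0.9]
opening: 0.647
```

Run:
```python
from h import *
print(pose())
w=cam('wrist');t=cam('top');save(w,'w6.png',(200,0,640,200),1.5)
def mk(im,x0,y0,k):
    im=cv2.resize(im,None,fx=k,fy=k,interpolation=cv2.INTER_CUBIC).astype(int)
    return (im.sum(2)>420).astype(np.uint8)
for g in [(610,-162,138),(440,-149,-120)]:print(fit(t,g,f=gm3))
```

```text
(np.float64(510.35986324110286), np.float64(106.51278101872767), np.float64(145.9833538099158), np.float64(-95.6758532815999))
(array([ 609.7, -162.1,  138.4]), np.float64(0.066))
(array([ 440.5, -149.5, -120. ]), np.float64(0.041))
```

View pics/w6.png

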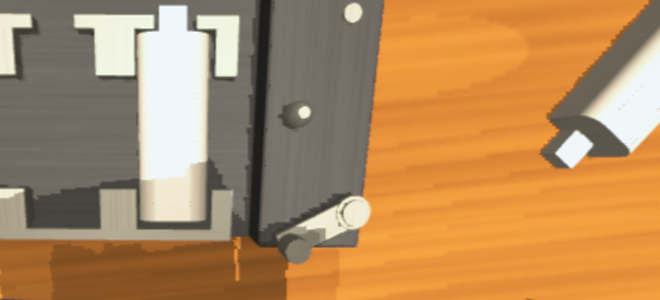

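The casting sits in nest 0 with its lug in the notch at (173,15). The next one is at (440.5,-149.5), yaw -120°.

Run:
```python
from h import *
e=plan(pose(),[(440.5,-149.5,90,-30)],vmax=40,rmax=7);e=plan(e,[(440.5,-149.5,16,-30)],vmax=18)
cy=np.radians(-6.05);R=np.array([[np.cos(cy),-np.sin(cy)],[np.sin(cy),np.cos(cy)]]);C=np.array([616.8,189.3])
n=C+R@[-8,-31]
e=plan((*e[:2],116,e[3]),[(*n,116,83.95)],vmax=40,rmax=8)
print(n)
```

```text
[[6, -4, 26, -7], [6, -8, 25, -7], [5, -11, 24, -6], [6, -13, 23, -7], [5, -16, 21, -6], [6, -18, 20, -7], [5, -20, 17, -6], [6, -22, 15, -7], [5, -24, 13, -6], [6, -25, 10, -7]] -> [ 440.7 -150.    89.6  -29.7]
[[15, 0, 0, 0], [15, 0, 0, 0], [15, 0, 0, 0], [14, 0, 0, 0], [15, 0, 0, 0]] -> [ 440.7 -150.    15.6  -29.7]
[[0, 23, -1, -8], [0, 23, 3, -8], [0, 23, 6, -8], [0, 22, 9, -7], [0, 20, 11, -8], [0, 19, 14, -7], [0, 17, 16, -8], [0, 14, 19, -7], [0, 12, 20, -8], [0, 9, 22, -7], [0, 6, 22, -8], [0, 3, 23, -7], [0, 0, 23, -8], [0, -3, 23, -7], [0, -6, 23, -8]] -> [605.6 158.9 116.   84.3]
[605.57727208 159.31583121]
```

{"method": "apply_moves", "body": {
  "increments": [
    [0.35,6,-4,26,-7],
    [0.35,6,-8,25,-7],
    [0.35,5,-11,24,-6],
    [0.35,6,-13,23,-7],
    [0.35,5,-16,21,-6],
    [0.35,6,-18,20,-7],
    [0.35,5,-20,17,-6],
    [0.35,6,-22,15,-7],
    [0.35,5,-24,13,-6],
    [0.35,6,-25,10,-7]
  ]
}}

```text
t: 14.2
eef_pos: [440.2, -151.6, 89.2]
tcp_rot: [-0.081, 1.57, -0.595]
ft_force: [-0.4, -0.6, 0.3]
opening: 0.652
```

{"method": "apply_moves", "body": {
  "increments": [
    [0.35,0,0,0,0],
    [0.35,15,0,0,0],
    [0.35,15,0,0,0]
  ]
}}

```text
t: 14.5
eef_pos: [440.5, -150.1, 59.4]
tcp_rot: [0.047, 1.57, -0.475]
ft_force: [0.6, -0.0, 0.6]
opening: 0.652
```

Run:
```python
from h import *
print(pose())
t=cam('top');print(fit(t,(440,-149,-120),f=gm3),fit(t,(610,-162,138),f=gm3))
```

```text
(np.float64(440.54777808559885), np.float64(-150.14155066852493), np.float64(59.35316075339458), np.float64(-29.874537012053622))
(array([ 440.5, -144.1, -123.4]), np.float64(0.914)) (array([ 609.8, -162. ,  137.5]), np.float64(0.082))
```

{"method": "apply_moves", "body": {
  "increments": [
    [0.35,15,0,0,0],
    [0.35,13,0,0,0],
    [0.35,10,0,0,0],
    [0.35,6,0,0,0],
    [0.35,0,0,0,0],
    [1,0,0,0,0],
    [1,0,0,0,0],
    [1,0,0,0,0],
    [1,0,0,0,0],
    [1,0,0,0,0]
  ]
}}

```text
t: 15.55
eef_pos: [439.9, -150.0, 16.0]
tcp_rot: [-0.028, 1.57, -0.546]
ft_force: [0.2, 0.4, 6.5]
opening: 0.379
```

{"method": "apply_moves", "body": {
  "increments": [
    [1,0,0,0,0],
    [1,-10,0,0,0],
    [1,-25,0,0,0],
    [1,-30,0,0,0],
    [1,-35,0,0,0],
    [1,0,0,0,0]
  ]
}}

```text
t: 16.15
eef_pos: [440.9, -150.4, 119.3]
tcp_rot: [0.037, 1.565, -0.481]
ft_force: [-0.0, -0.9, -4.2]
opening: 0.375
```

{"method": "apply_moves", "body": {
  "increments": [
    [1,0,23,-1,-8],
    [1,0,23,3,-8],
    [1,0,23,6,-8],
    [1,0,22,9,-7],
    [1,0,20,11,-8],
    [1,0,19,14,-7],
    [1,0,17,16,-8],
    [1,0,14,19,-7],
    [1,0,12,20,-8],
    [1,0,9,22,-7]
  ]
}}

```text
t: 17.15
eef_pos: [549.3, 57.9, 114.8]
tcp_rot: [2.39, 1.569, -3.079]
ft_force: [0.2, -0.7, -3.1]
opening: 0.375
```

{"method": "apply_moves", "body": {
  "increments": [
    [1,0,6,22,-8],
    [1,0,3,23,-7],
    [1,0,0,23,-8],
    [1,0,-3,23,-7],
    [1,0,-6,23,-8],
    [1,0,0,0,0],
    [1,0,0,0,0],
    [1,0,0,0,0]
  ]
}}

```text
t: 17.95
eef_pos: [603.9, 158.4, 115.1]
tcp_rot: [1.936, 1.569, -2.877]
ft_force: [0.7, -0.3, -3.4]
opening: 0.375
```

Run:
```python
from h import *
print(pose()); plan(pose(),[(605.6,158.9,pose()[2],83.95)])
w=cam('wrist');a=np.radians(pose()[3]-90);print(fit(w,(*pose()[:2],np.degrees(a)),z0=pose()[2]-15.5,f=gm3,win=150,k=2)); save(w,'w7.png')
```

```text
(np.float64(603.9082380953507), np.float64(158.4002365866682), np.float64(115.05157159612281), np.float64(84.20028264806058))
[[0, -2, 1, 0]] -> [606.  159.2 115.1  84.2]
(array([601.2, 158.5, 174. ]), np.float64(1.37))
```

{"method": "apply_moves", "body": {
  "increments": [
    [1,0,-1.5,0.5,0],
    [1,25,0,0,0],
    [1,20,0,0,0],
    [1,12,0,0,0],
    [1,10,0,0,0],
    [1,6,0,0,0],
    [1,5,0,0,0],
    [1,3,0,0,0],
    [1,3,0,0,0],
    [1,2,0,0,0]
  ]
}}

```text
t: 19.0
eef_pos: [606.3, 159.4, 29.7]
tcp_rot: [-1.574, 1.57, -0.103]
ft_force: [0.0, 0.3, -2.2]
opening: 0.377
```

{"method": "apply_moves", "body": {
  "increments": [
    [1,2,0,0,0],
    [1,1,0,0,0],
    [1,0,0,0,0]
  ]
}}

```text
t: 19.3
eef_pos: [606.1, 159.4, 26.6]
tcp_rot: [2.954, 1.571, -1.858]
ft_force: [-0.7, 0.2, -2.5]
opening: 0.376
```

{"method": "apply_moves", "body": {
  "increments": [
    [1,0.5,0,0,0],
    [1,0,0,0,0],
    [0.5,0,0,0,0],
    [0.5,0,0,0,0],
    [0.5,0,0,0,0],
    [0.5,-10,0,0,0],
    [0.5,-30,0,0,0],
    [0.5,-40,0,0,0],
    [0.5,-20,0,0,0],
    [0.5,0,0,0,0]
  ]
}}

```text
t: 20.3
eef_pos: [607.4, 159.6, 130.0]
tcp_rot: [-1.337, 1.565, 0.135]
ft_force: [0.5, 0.1, -0.4]
opening: 0.502
```

{"method": "apply_moves", "body": {
  "increments": [
    [0.35,0,0,0,0],
    [0.35,0,0,0,0]
  ]
}}

```text
t: 20.5
eef_pos: [605.6, 159.3, 125.2]
tcp_rot: [1.858, 1.569, -2.954]
ft_force: [0.4, 0.4, 0.0]
opening: 0.61
```

Run:
```python
from h import *
print(pose())
t=cam('top');C1,co=fit(t,(610,-162,138),f=gm3);print(C1,co)
x,y,a=C1
e=plan(pose(),[(x,y,90,a-90)],vmax=38);plan(e,[(x,y,15.5,a-90)],vmax=18)
cy=np.radians(-6.05);R=np.array([[np.cos(cy),-np.sin(cy)],[np.sin(cy),np.cos(cy)]]);C=np.array([616.8,189.3])
n=C+R@[-8,31]
e=plan((x,y,116,a-90),[(*n,116,-96.05)],vmax=40,rmax=8)
```

```text
(np.float64(605.6229454255276), np.float64(159.2846854842351), np.float64(125.20631453952416), np.float64(84.3140489657365))
[ 609.8 -162.   138.2] 0.064
[[4, -4, -35, 4], [4, -6, -35, 4], [4, -9, -35, 4], [4, -11, -34, 4], [4, -14, -33, 4], [4, -16, -32, 4], [4, -18, -31, 4], [4, -20, -29, 4], [3, -23, -28, 4]] -> [ 610.1 -162.2   90.    48.3]
[[15, 0, 0, 0], [15, 0, 0, 0], [15, 0, 0, 0], [15, 0, 0, 0], [15, 0, 0, 0]] -> [ 610.1 -162.2   15.    48.3]
[[0, 13, 15, 8], [0, 15, 13, 8], [0, 17, 11, 8], [0, 18, 8, 8], [0, 19, 6, 7], [0, 20, 3, 8], [0, 20, 1, 7], [0, 20, -2, 8], [0, 20, -5, 7], [0, 19, -7, 8], [0, 18, -10, 7], [0, 16, -12, 8], [0, 15, -14, 7], [0, 13, -16, 8], [0, 11, -17, 7], [0, 8, -18, 8], [0, 6, -19, 7], [0, 3, -20, 8], [0, 1, -20, 7]] -> [612.6 220.6 116.  -95.8]
```

{"method": "apply_moves", "body": {
  "increments": [
    [0.35,4,-4,-35,4],
    [0.35,4,-6,-35,4],
    [0.35,4,-9,-35,4],
    [0.35,4,-11,-34,4],
    [0.35,4,-14,-33,4],
    [0.35,4,-16,-32,4],
    [0.35,4,-18,-31,4],
    [0.35,4,-20,-29,4],
    [0.35,3,-23,-28,4],
    [0.35,0,0,0,0]
  ]
}}

```text
t: 21.55
eef_pos: [610.1, -165.9, 89.5]
tcp_rot: [2.261, 1.569, 3.099]
ft_force: [-0.4, 0.8, -0.1]
opening: 0.651
```

{"method": "apply_moves", "body": {
  "increments": [
    [0.35,15,0,0,0],
    [0.35,15,0,0,0],
    [0.35,15,0,0,0],
    [0.35,14,0,0,0],
    [0.35,9,0,0,0],
    [0.35,6,0,0,0],
    [0.35,0,0,0,0],
    [1,0,0,0,0],
    [1,0,0,0,0],
    [1,0,0,0,0]
  ]
}}

```text
t: 22.55
eef_pos: [610.8, -162.3, 17.7]
tcp_rot: [-1.269, 1.57, -0.426]
ft_force: [-0.2, 0.5, 0.8]
opening: 0.454
```

{"method": "apply_moves", "body": {
  "increments": [
    [1,0,0,0,0],
    [1,0,0,0,0],
    [1,0,0,0,0],
    [1,-10,0,0,0],
    [1,-25,0,0,0],
    [1,-30,0,0,0],
    [1,-35,0,0,0],
    [1,0,0,0,0]
  ]
}}

```text
t: 23.35
eef_pos: [612.2, -162.6, 121.8]
tcp_rot: [-1.211, 1.564, -0.367]
ft_force: [0.8, -0.7, -3.2]
opening: 0.377
```

{"method": "apply_moves", "body": {
  "increments": [
    [1,0,13,15,8],
    [1,0,15,13,8],
    [1,0,17,11,8],
    [1,0,18,8,8],
    [1,0,19,6,7],
    [1,0,20,3,8],
    [1,0,20,1,7],
    [1,0,20,-2,8],
    [1,0,20,-5,7],
    [1,0,19,-7,8]
  ]
}}

```text
t: 24.35
eef_pos: [611.2, 39.5, 116.3]
tcp_rot: [-2.629, 1.569, -3.135]
ft_force: [-0.6, -0.1, -1.7]
opening: 0.373
```

{"method": "apply_moves", "body": {
  "increments": [
    [1,0,18,-10,7],
    [1,0,16,-12,8],
    [1,0,15,-14,7],
    [1,0,13,-16,8],
    [1,0,11,-17,7],
    [1,0,8,-18,8],
    [1,0,6,-19,7],
    [1,0,3,-20,8],
    [1,0,1,-20,7],
    [1,0,0,0,0]
  ]
}}

```text
t: 25.35
eef_pos: [611.9, 222.4, 116.2]
tcp_rot: [-1.434, 1.57, -3.105]
ft_force: [-0.6, -0.3, -3.1]
opening: 0.376
```

{"method": "apply_moves", "body": {
  "increments": [
    [1,0,0,0,0],
    [1,0,0,0,0]
  ]
}}

```text
t: 25.55
eef_pos: [612.3, 219.7, 116.6]
tcp_rot: [-1.021, 1.57, -2.689]
ft_force: [0.1, -0.5, -1.9]
opening: 0.379
```

Run:
```python
from h import *
print(pose(),status.state()['opening']); plan(pose(),[(612.1,220.6,pose()[2],-96.05)])
```

```text
(np.float64(612.3442678561098), np.float64(219.68103977325862), np.float64(116.64380982192654), np.float64(-95.58580198039171)) 0.3786806148372856
[[0, 0, -1, 0]] -> [612.4 220.7 116.6 -95.6]
```

{"method": "apply_moves", "body": {
  "increments": [
    [1,0,0,-1,0],
    [1,25,0,0,0],
    [1,20,0,0,0],
    [1,12,0,0,0],
    [1,10,0,0,0],
    [1,6,0,0,0],
    [1,5,0,0,0],
    [1,4,0,0,0],
    [1,3,0,0,0],
    [1,2,0,0,0]
  ]
}}

```text
t: 26.55
eef_pos: [612.8, 221.5, 30.1]
tcp_rot: [1.602, 1.57, -0.067]
ft_force: [-0.2, 0.6, -3.0]
opening: 0.373
```

{"method": "apply_moves", "body": {
  "increments": [
    [1,1,0,0,0],
    [1,0,0,0,0]
  ]
}}

```text
t: 26.75
eef_pos: [612.7, 221.5, 29.1]
tcp_rot: [0.885, 1.571, -0.785]
ft_force: [-0.2, 0.9, -2.4]
opening: 0.378
```

{"method": "apply_moves", "body": {
  "increments": [
    [1,1,0,0,0],
    [1,1,0,0,0],
    [1,0,0,0,0],
    [0.5,0,0,0,0],
    [0.5,0,0,0,0],
    [0.5,0,0,0,0],
    [0.5,-10,0,0,0],
    [0.5,-30,0,0,0],
    [0.5,-30,0,0,0],
    [0.5,-30,0,0,0]
  ]
}}

```text
t: 27.75
eef_pos: [612.6, 221.4, 128.9]
tcp_rot: [1.434, 1.571, -0.236]
ft_force: [0.4, -0.2, 0.6]
opening: 0.497
```

{"method": "apply_moves", "body": {
  "increments": [
    [1,-10,-30,0,0],
    [1,-10,-35,0,0],
    [1,0,-35,0,0],
    [1,0,-20,0,0],
    [1,0,0,0,0],
    [1,0,0,0,0]
  ]
}}

```text
t: 28.35
eef_pos: [494.0, 233.6, 147.9]
tcp_rot: [1.901, 1.569, 0.232]
ft_force: [0.2, -0.7, -0.1]
opening: 0.057
```

Run:
```python
from h import *
import pickle
print(pose())
w=cam('wrist');t=cam('top');pickle.dump((w,t),open('c8.pkl','wb'));save(w,'w8.png',None,1.25);save(t,'t8.png',(225,155,355,255),6)
```

```text
(np.float64(494.0182247013977), np.float64(233.55364452934558), np.float64(147.92744741985595), np.float64(-95.65847299879093))
```

View pics/w8.png

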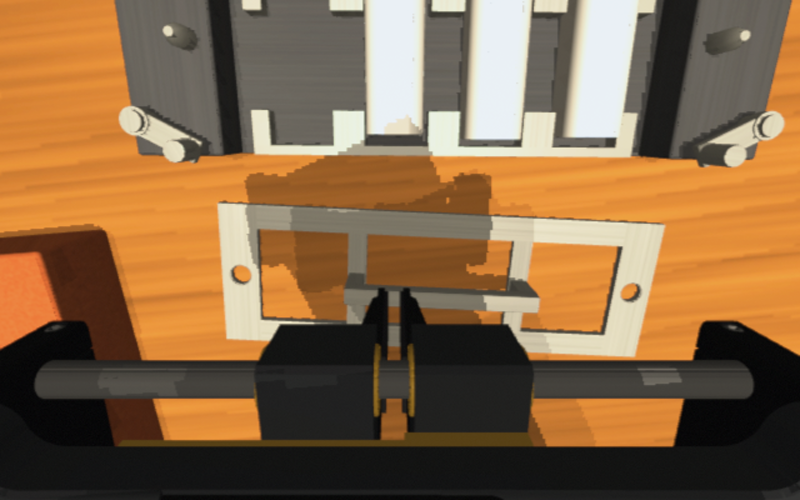

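All three castings sit in nests 0 to 2 with their near ends in line at row 138. The dowel tips are at (168,30) and (745,35). The latch pins are at (180,152) and (735,155), inward of their pivots at (133,121) and (768,123).

Run:
```python
from h import *
import pickle
w,t=pickle.load(open('c8.pkl','rb'))
q=lambda u,v,z:px2w(w,u/1.25,v/1.25,z)[:2]
dl,dr=q(168,30,67),q(745,35,67);d=dl-dr;cy=np.arctan2(-d[0],d[1]);C=(dl+dr)/2;print(dl,dr,np.linalg.norm(d),C,np.degrees(cy))
R=np.array([[np.cos(cy),-np.sin(cy)],[np.sin(cy),np.cos(cy)]])
for n,u,v in [('L',180,152),('R',735,155)]:
    p=q(u,v,80);m=R.T@(p-C);s=1 if n=='L' else -1
    r=m-[-45,180*s];print(n,p,m,r,np.linalg.norm(r),np.arctan2(-s*r[1],-r[0]))
hl,hr=q(241,273,6),q(631,292,6);d=hl-hr;print('frame',hl,hr,np.linalg.norm(d),(hl+hr)/2,np.degrees(np.arctan2(-d[0],d[1])))
b1,b2=q(346,283,40),q(538,300,40);print('bar ends',b1,b2)
```

```text
[632.89005316 337.59445654] [601.07435805  38.77561048] 300.5078055784837 [616.98220561 188.18503351] -6.077472319807368
L [571.55888875 339.55666242] [-61.19420653 145.71175944] [-16.19420653 -34.28824056] 37.92012349464545 1.1295563397734756
R [541.16814337  46.5660789 ] [ -60.39432179 -148.84967663] [-15.39432179  31.15032337] 34.746622704937145 1.111803809096688
frame [478.81635055 351.90445501] [434.04354225  54.88163218] 300.3783641478863 [456.4299464  203.39304359] -8.572149284427894
bar ends [475.17876946 267.81245639] [449.86490734 137.67955164]
```

Run:
```python
from h import *
cy=np.radians(-6.06);R=np.array([[np.cos(cy),-np.sin(cy)],[np.sin(cy),np.cos(cy)]]);C=np.array([616.9,188.7])
pl=C+R@[-60.3,148.5];pr=C+R@[-60.3,-148.5]
e=plan(pose(),[(*pl,110,-58)]);e=plan(e,[(*pl,75,-58)],vmax=15)
st=C+R@[-60.3-.613*40,148.5+.79*40]
print(st); e=plan((*st,115,-58),[(*pr,115,-134)],vmax=35,rmax=8)
```

```text
[[6, 11, -19, -6], [6, 13, -18, -6], [6, 15, -17, -6], [6, 17, -15, -7], [7, 18, -13, -6], [6, 20, -11, -7]] -> [572.7 342.7 110.4 -57.7]
[[12, 0, 0, 0], [12, 0, 0, 0], [11, 0, 0, 0]] -> [572.7 342.7  75.4 -57.7]
[551.56711663 376.74801714]
[[0, -18, 27, 8], [0, -14, 30, 8], [0, -10, 31, 8], [0, -6, 33, 7], [0, -2, 33, 8], [0, 3, 33, 7], [0, 7, 32, 8], [0, 11, 31, 7], [0, 15, 29, 8], [0, 20, 27, 7]] -> [ 541.6   47.2  115.  -134. ]
```

{"method": "apply_moves", "body": {
  "increments": [
    [0.7,6,11,-19,-6],
    [0.7,6,13,-18,-6],
    [0.7,6,15,-17,-6],
    [0.7,6,17,-15,-7],
    [0.7,7,18,-13,-6],
    [0.7,6,20,-11,-7],
    [0.7,0,0,0,0],
    [0.7,12,0,0,0],
    [0.7,12,0,0,0],
    [0.7,10,0,0,0]
  ]
}}

```text
t: 29.45
eef_pos: [571.1, 341.9, 74.8]
tcp_rot: [-1.603, 1.57, -2.611]
ft_force: [0.1, -0.3, -0.6]
opening: 0.301
```

{"method": "apply_moves", "body": {
  "increments": [
    [0.7,0,0,0,0],
    [0.7,0,0,0,0],
    [0.7,0,0,-4,0],
    [0.7,0,0,-4,0],
    [0.7,0,0,-4,0],
    [0.7,0,0,-4,0]
  ]
}}

```text
t: 30.05
eef_pos: [562.6, 356.3, 76.3]
tcp_rot: [-0.696, 1.57, -1.702]
ft_force: [0.4, -2.8, 1.0]
opening: 0.303
```

{"method": "apply_moves", "body": {
  "increments": [
    [0.7,0,0,-4,0],
    [0.7,0,0,-4,0],
    [0.7,0,0,-4,0],
    [0.7,0,0,-4,0],
    [0.7,0,0,0,0]
  ]
}}

```text
t: 30.55
eef_pos: [554.2, 370.5, 76.1]
tcp_rot: [1.831, 1.57, 0.825]
ft_force: [0.3, -0.8, -0.3]
opening: 0.299
```

Run:
```python
from h import *
print(pose())
```

```text
(np.float64(554.2319191343154), np.float64(370.52470112209295), np.float64(76.14348310961857), np.float64(-57.65630125852397))
```

{"method": "apply_moves", "body": {
  "increments": [
    [0.7,0,0,-4,0],
    [0.7,0,0,-4,0],
    [0.7,0,0,0,0],
    [0.7,0,0,4,0],
    [0.7,-10,0,0,0],
    [0.7,-30,0,0,0],
    [0.7,0,-18,26,8],
    [0.7,0,-14,29,8],
    [0.7,0,-10,31,8],
    [0.7,0,-6,33,7]
  ]
}}

```text
t: 31.55
eef_pos: [548.0, 242.2, 116.9]
tcp_rot: [1.963, 1.57, 0.409]
ft_force: [0.5, 0.2, 0.2]
opening: 0.303
```

{"method": "apply_moves", "body": {
  "increments": [
    [0.7,0,-2,33,8],
    [0.7,0,3,33,7],
    [0.7,0,7,32,8],
    [0.7,0,11,31,7],
    [0.7,0,15,29,8],
    [0.7,0,20,27,7],
    [0.7,0,0,0,0],
    [0.7,0,0,0,0],
    [0.7,0,0,0,0]
  ]
}}

```text
t: 32.45
eef_pos: [543.2, 46.0, 116.5]
tcp_rot: [2.41, 1.57, 0.079]
ft_force: [0.8, 0.4, -0.2]
opening: 0.299
```

Run:
```python
from h import *
plan(pose(),[(541.6,47.2,110,-134)]);print(pose())
```

```text
[[6, -2, 0, 0]] -> [ 541.8   47.3  110.5 -133.6]
(np.float64(543.2096079586356), np.float64(45.95792803084223), np.float64(116.4831053211316), np.float64(-133.58325966098704))
```

{"method": "apply_moves", "body": {
  "increments": [
    [0.7,6,-2,0,0],
    [0.7,12,0,0,0],
    [0.7,12,0,0,0],
    [0.7,11,0,0,0],
    [0.7,0,0,0,0],
    [0.7,0,0,4,0],
    [0.7,0,0,4,0],
    [0.7,0,0,4,0],
    [0.7,0,0,4,0]
  ]
}}

```text
t: 33.35
eef_pos: [530.6, 35.0, 75.5]
tcp_rot: [2.509, 1.57, 0.175]
ft_force: [0.5, 3.5, 0.5]
opening: 0.299
```

{"method": "apply_moves", "body": {
  "increments": [
    [0.7,0,0,4,0],
    [0.7,0,0,4,0],
    [0.7,0,0,4,0],
    [0.7,0,0,4,0],
    [0.7,0,0,4,0],
    [0.7,0,0,4,0],
    [0.7,0,0,0,0]
  ]
}}

```text
t: 34.05
eef_pos: [513.8, 17.3, 75.1]
tcp_rot: [-0.095, 1.571, -2.428]
ft_force: [0.7, 0.1, -0.2]
opening: 0.301
```

{"method": "apply_moves", "body": {
  "increments": [
    [0.7,0,0,-4,0],
    [0.7,-10,0,0,0],
    [0.7,-30,0,0,0],
    [0.7,-40,0,0,0],
    [0.7,0,0,0,0],
    [0.7,0,0,0,0]
  ]
}}

```text
t: 34.65
eef_pos: [516.9, 20.8, 156.1]
tcp_rot: [2.16, 1.569, -0.173]
ft_force: [0.4, 0.1, -0.4]
opening: 0.301
```

Run:
```python
from h import *
F=np.array([456,204.4]);p=pose();print(p)
# hover short of the frame, camera looking forward (phi -98.5 -> tool y = +x)
plan(p,[(395,200,150,-98.5)])
```

```text
(np.float64(516.9174232889318), np.float64(20.793797787583447), np.float64(156.12227132761535), np.float64(-133.65938363811043))
[[1, -30, -6, -5], [1, -30, -9, -5], [1, -29, -12, -5], [1, -27, -14, -5], [1, -26, -17, -5], [1, -25, -19, -5], [0, -23, -20, -5]] -> [394.9 199.8 150.1 -98.7]
```

{"method": "apply_moves", "body": {
  "increments": [
    [0.5,1,-30,-6,-5],
    [0.5,1,-30,-9,-5],
    [0.5,1,-29,-12,-5],
    [0.5,1,-27,-14,-5],
    [0.5,-10,-26,-17,-5],
    [0.5,-20,-25,-19,-5],
    [0.5,-20,-23,-20,-5],
    [0.5,-20,0,0,0],
    [0.5,0,0,0,0],
    [0.5,0,0,0,0]
  ]
}}

```text
t: 35.65
eef_pos: [394.6, 199.6, 220.2]
tcp_rot: [-0.932, 1.57, -2.655]
ft_force: [0.5, 0.5, 0.2]
opening: 0.502
```

Run:
```python
from h import *
import pickle
print(pose())
w=cam('wrist');pickle.dump(w,open('w9.pkl','wb'));save(w,'w9.png',None,1.25)
```

```text
(np.float64(394.5603966314848), np.float64(199.55261894648203), np.float64(220.24210209033856), np.float64(-98.68690950245127))
```

View pics/w9.png

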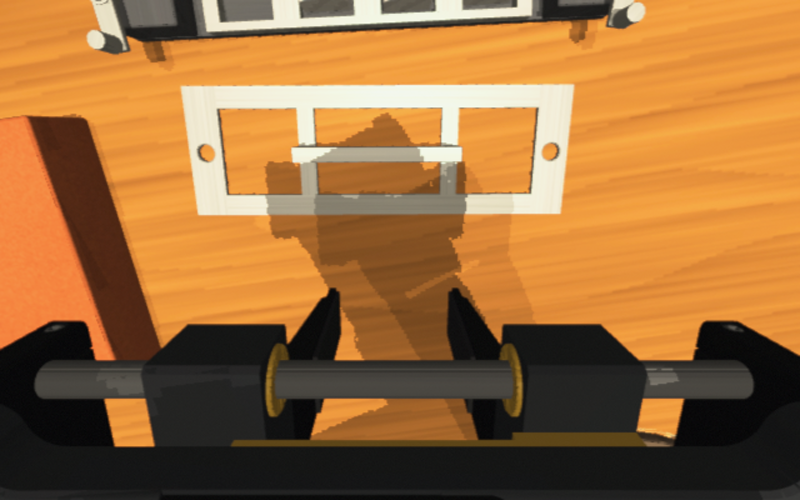

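Both latches now point towards the robot, with pins at (97,40) and (635,13). The frame's holes are at (207,153) and (550,151), and the handle runs from (292,154) to (462,154).

Run:
```python
from h import *
import pickle
w=pickle.load(open('w9.pkl','rb'))
q=lambda u,v,z:px2w(w,u/1.25,v/1.25,z)[:2]
hl,hr=q(207,153,3),q(550,151,3);d=hl-hr;print('frame',hl,hr,np.linalg.norm(d),(hl+hr)/2,np.degrees(np.arctan2(-d[0],d[1])))
b1,b2=q(292,154,40),q(462,154,40);d=b1-b2;print('bar',(b1+b2)/2,np.linalg.norm(d),np.degrees(np.arctan2(-d[0],d[1])))
F=(456,204)
e=plan(pose(),[(430,170,150,-8.5),(*F,100,-8.5)],rmax=8,vmax=30);e=plan(e,[(*F,27,-8.5)],vmax=15)
```

```text
frame [476.880146   352.79707298] [433.1801172   54.13129494] 301.8458869796049 [455.0301316  203.46418396] -8.324305890650836
bar [455.29473414 203.27717768] 135.0152209157018 -8.650104719940364
[[6, 3, 2, -8], [6, 3, 2, -7], [6, 3, 3, -8], [6, 2, 3, -7], [6, 2, 3, -8], [6, 1, 4, -7], [6, 1, 4, -8], [6, 0, 4, -7], [5, 0, 4, -8], [6, 0, 4, -7], [5, -1, 3, -8], [6, -2, 4, -7]] -> [430.1 169.6 149.9  -8.7]
[[17, 13, 7, 0], [16, 12, 7, 0], [17, 13, 6, 0]] -> [455.6 204.1  99.9  -8.7]
[[15, 0, 0, 0], [14, 0, 0, 0], [15, 0, 0, 0], [14, 0, 0, 0], [15, 0, 0, 0]] -> [455.6 204.1  26.9  -8.7]
```

{"method": "apply_moves", "body": {
  "increments": [
    [0.5,6,3,2,-8],
    [0.5,6,3,2,-7],
    [0.5,6,3,3,-8],
    [0.5,6,2,3,-7],
    [0.5,6,2,3,-8],
    [0.5,6,1,4,-7],
    [0.5,6,1,4,-8],
    [0.5,6,0,4,-7],
    [0.5,5,0,4,-8],
    [0.5,6,0,4,-7]
  ]
}}

```text
t: 36.7
eef_pos: [424.6, 174.2, 160.5]
tcp_rot: [-2.435, 1.568, -2.844]
ft_force: [-0.6, -0.8, 0.1]
opening: 0.501
```

{"method": "apply_moves", "body": {
  "increments": [
    [0.5,5,-1,3,-8],
    [0.5,6,-2,4,-7],
    [0.5,17,13,7,0],
    [0.5,16,12,7,0],
    [0.5,17,13,6,0],
    [0.5,0,0,0,0],
    [0.5,0,0,0,0],
    [0.5,0,0,0,0]
  ]
}}

```text
t: 37.5
eef_pos: [455.7, 203.9, 101.3]
tcp_rot: [-2.383, 1.57, -2.535]
ft_force: [0.2, 0.6, -0.5]
opening: 0.501
```

Run:
```python
from h import *
print(pose());e=plan(pose(),[(455.3,203.8,90,-8.5),(455.3,203.8,27,-8.5)],vmax=15)
```

```text
(np.float64(455.65922746446967), np.float64(203.85594181912413), np.float64(101.32104668476512), np.float64(-8.711669619753764))
[[11, 0, 0, 0]] -> [455.7 203.9  90.3  -8.7]
[[13, 0, 0, 0], [13, 0, 0, 0], [12, 0, 0, 0], [13, 0, 0, 0], [12, 0, 0, 0]] -> [455.7 203.9  27.3  -8.7]
```

{"method": "apply_moves", "body": {
  "increments": [
    [0.5,15,0,0,0],
    [0.5,15,0,0,0],
    [0.5,15,0,0,0],
    [0.5,14,0,0,0],
    [0.5,10,0,0,0],
    [0.5,5,0,0,0],
    [1,0,0,0,0],
    [1,0,0,0,0],
    [1,0,0,0,0],
    [1,0,0,0,0]
  ]
}}

```text
t: 38.5
eef_pos: [456.1, 204.5, 27.5]
tcp_rot: [0.313, 1.57, 0.161]
ft_force: [0.3, -0.5, -0.0]
opening: 0.221
```

{"method": "apply_moves", "body": {
  "increments": [
    [1,0,0,0,0],
    [1,0,0,0,0],
    [1,0,0,0,0],
    [1,0,0,0,0],
    [1,0,0,0,0]
  ]
}}

```text
t: 39.0
eef_pos: [455.9, 204.5, 27.3]
tcp_rot: [-0.278, 1.571, -0.429]
ft_force: [-1.1, -0.4, 6.1]
opening: 0.124
```

Run:
```python
from h import *
p=pose();print(p,status.state()['opening']); plan((p[0],p[1],p[2]+105,p[3]),[(p[0]+161.3,p[1]-15.7,p[2]+105,p[3]+2.45)],vmax=14)
```

```text
(np.float64(455.9327405291765), np.float64(204.4769825891379), np.float64(27.336861622471858), np.float64(-8.676182604361173)) 0.1238014809680585
[[0, 1, 13, 0], [0, 1, 14, 0], [0, 1, 13, 0], [0, 1, 14, 0], [0, 1, 13, 0], [0, 1, 14, 0], [0, 0, 13, 0], [0, 1, 14, 0], [0, 0, 13, -1], [0, 0, 14, 0], [0, 1, 13, -1], [0, 0, 14, 0]] -> [617.4 188.9 132.3  -6.7]
```

{"method": "apply_moves", "body": {
  "increments": [
    [1,-4,0,0,0],
    [1,-8,0,0,0],
    [1,-13,0,0,0],
    [1,-16,0,0,0],
    [1,-16,0,0,0],
    [1,-16,0,0,0],
    [1,-16,0,0,0],
    [1,-12,0,0,0],
    [1,-6,0,0,0],
    [1,0,0,0,0]
  ]
}}

```text
t: 40.0
eef_pos: [456.1, 204.5, 134.7]
tcp_rot: [0.341, 1.57, 0.189]
ft_force: [0.1, -0.9, -5.7]
opening: 0.125
```

{"method": "apply_moves", "body": {
  "increments": [
    [1,0,0,5,0],
    [1,0,1,10,0],
    [1,0,1,16,0],
    [1,0,1,18,0],
    [1,0,1,20,0],
    [1,0,1,20,-0.5],
    [1,0,0,20,-0.5],
    [1,0,0,18,-0.5],
    [1,0,1,16,-0.5],
    [1,0,1,10,-0.5]
  ]
}}

```text
t: 41.0
eef_pos: [609.8, 189.1, 133.0]
tcp_rot: [-2.63, 1.57, -2.738]
ft_force: [-0.1, 0.7, -7.5]
opening: 0.123
```

{"method": "apply_moves", "body": {
  "increments": [
    [1,0,0,6,0],
    [1,0,0,0,0],
    [1,0,0,0,0],
    [1,0,0,0,0]
  ]
}}

```text
t: 41.4
eef_pos: [613.8, 189.0, 134.1]
tcp_rot: [-2.744, 1.57, -2.851]
ft_force: [0.6, -0.2, -6.7]
opening: 0.123
```

Run:
```python
from h import *
import pickle
p=pose();s=status.state();print(p,s['opening'],s['ft_force'],s['moment']); plan(p,[(617.2,188.8,p[2],-6.2)])
w=cam('wrist');t=cam('top');pickle.dump((w,t),open('c10.pkl','wb'));save(w,'w10.png',None,1.25)
```

```text
(np.float64(613.7801508333843), np.float64(189.03751118912655), np.float64(134.09892187851113), np.float64(-6.172155000225416)) 0.1231208199678716 [ 0.6461461  -0.22415925 -6.66124906] [-0.03282464 -0.05680341  0.08696383]
[[0, 0, 3, 0]] -> [616.8 188.7 134.1  -6.2]
```

View pics/w10.png

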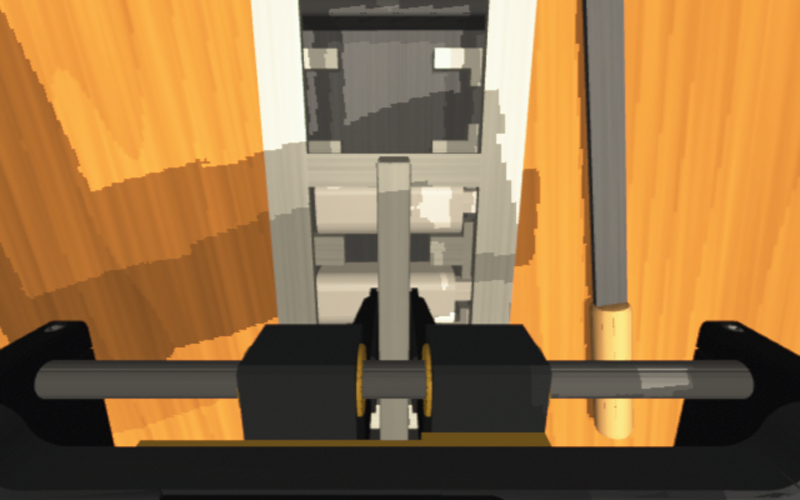

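The frame hangs level over the carrier, and the handle's far end is at (394,158). I'll use that to check the grip offset along the bar.

Run:
```python
from h import *
import pickle
w,t=pickle.load(open('c10.pkl','rb'));p=pose()
z=p[2]+8+6
e=px2w(w,394/1.25,158/1.25,z)[:2];a=np.radians(p[3]);u=np.array([-np.sin(a),np.cos(a)])
print(e,(e-p[:2])@u, (e-68*u))
# top view: dark-background visible bits; crop for possible viewing
save(t,'t10.png',(225,145,355,245),6)
```

```text
[621.31295961 257.21332985] 68.57818217981867 [614.00557016 189.60710189]
```

View pics/t10.png

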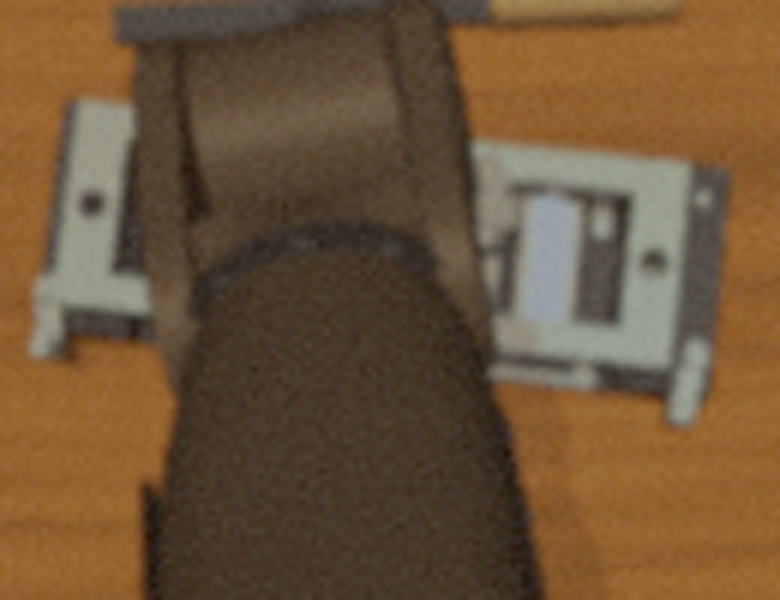

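The top view shows the frame holes at (92,204) and (655,263). Both latches are out, clear of the frame.

Run:
```python
from h import *
import pickle
w,c=pickle.load(open('c10.pkl','rb'));p=pose()
P=lambda u,v,z:px2w(c,(u+.5)/6-.5+225,(v+.5)/6-.5+145,z)[:2]
hl,hr=P(92,204,111),P(655,263,111);d=hl-hr;print(hl,hr,np.linalg.norm(d),(hl+hr)/2,np.degrees(np.arctan2(-d[0],d[1])),p)
```

```text
[629.7258859  339.94817518] [597.3150966   38.53027655] 303.15542034149513 [613.52049125 189.23922586] -6.13730528900068 (np.float64(613.9570572265909), np.float64(189.030795729351), np.float64(134.26216868746198), np.float64(-6.169009057219256))
```

{"method": "apply_moves", "body": {
  "increments": [
    [1,0,0,3,0],
    [1,6,0,0,0],
    [1,8,0,0,0],
    [1,8,0,0,0],
    [1,6,0,0,0],
    [1,4,0,0,0],
    [1,2,0,0,0],
    [1,2,0,0,0],
    [1,0,0,0,0],
    [1,0,0,0,0]
  ]
}}

```text
t: 42.5
eef_pos: [617.4, 188.6, 98.3]
tcp_rot: [-0.057, 1.57, -0.165]
ft_force: [0.4, -0.1, -6.2]
opening: 0.122
```

{"method": "apply_moves", "body": {
  "increments": [
    [1,1,0,0,0],
    [1,1,0,0,0],
    [1,1,0,0,0],
    [1,1,0,0,0],
    [1,1,0,0,0],
    [1,1,0,0,0],
    [1,0,0,0,0]
  ]
}}

```text
t: 43.2
eef_pos: [617.2, 188.5, 91.9]
tcp_rot: [-2.514, 1.57, -2.622]
ft_force: [0.7, 0.4, -5.3]
opening: 0.123
```

{"method": "apply_moves", "body": {
  "increments": [
    [1,1,0,0,0],
    [1,1,0,0,0],
    [1,1,0,0,0],
    [1,1,0,0,0],
    [1,1,0,0,0],
    [1,1,0,0,0],
    [1,0,0,0,0]
  ]
}}

```text
t: 43.9
eef_pos: [617.2, 188.6, 85.9]
tcp_rot: [-2.572, 1.571, -2.68]
ft_force: [0.5, -0.8, -6.2]
opening: 0.122
```

{"method": "apply_moves", "body": {
  "increments": [
    [1,1,0,0,0],
    [1,1,0,0,0],
    [1,1,0,0,0],
    [1,1,0,0,0],
    [1,1,0,0,0],
    [1,1,0,0,0],
    [1,1,0,0,0],
    [1,1,0,0,0],
    [1,1,0,0,0],
    [1,0,0,0,0]
  ]
}}

```text
t: 44.9
eef_pos: [617.2, 188.6, 76.9]
tcp_rot: [-2.587, 1.571, -2.695]
ft_force: [-0.4, -0.4, -6.1]
opening: 0.122
```

{"method": "apply_moves", "body": {
  "increments": [
    [1,1,0,0,0],
    [1,1,0,0,0],
    [1,0.5,0,0,0],
    [1,0,0,0,0]
  ]
}}

```text
t: 45.3
eef_pos: [617.3, 188.6, 74.5]
tcp_rot: [-2.138, 1.571, -2.246]
ft_force: [0.4, 1.0, -5.7]
opening: 0.124
```

{"method": "apply_moves", "body": {
  "increments": [
    [1,0.5,0,0,0],
    [1,0.5,0,0,0],
    [1,0.5,0,0,0],
    [1,0,0,0,0]
  ]
}}

```text
t: 45.7
eef_pos: [617.4, 188.6, 73.4]
tcp_rot: [-0.016, 1.571, -0.123]
ft_force: [-1.2, 0.3, -2.1]
opening: 0.12
```

The weight is off the hand, so the frame is down. I'll release it and work out the closing paths.

{"method": "apply_moves", "body": {
  "increments": [
    [0.6,0,0,0,0],
    [0.6,0,0,0,0],
    [0.6,0,0,0,0],
    [0.6,0,0,0,0],
    [0.6,0,0,0,0],
    [0.6,-6,0,0,0],
    [0.6,-14,0,0,0],
    [0.6,-25,0,0,0],
    [0.6,-25,0,0,0],
    [0.6,0,0,0,0]
  ]
}}

```text
t: 46.7
eef_pos: [618.8, 189.0, 147.7]
tcp_rot: [0.293, 1.564, 0.185]
ft_force: [0.2, -0.3, -0.4]
opening: 0.396
```

{"method": "apply_moves", "body": {
  "increments": [
    [0.7,0,0,0,0],
    [0.7,0,0,0,0]
  ]
}}

```text
t: 46.9
eef_pos: [617.0, 188.5, 142.8]
tcp_rot: [-2.695, 1.57, -2.803]
ft_force: [-0.0, -0.1, -0.1]
opening: 0.313
```

Run:
```python
from h import *
import pickle
cy=np.radians(-6.06);R=np.array([[np.cos(cy),-np.sin(cy)],[np.sin(cy),np.cos(cy)]]);C=np.array([616.9,188.7])
w=pickle.load(open('w9.pkl','rb'))
for s,u,v in [(1,97,40),(-1,635,13)]:
    m=R.T@(px2w(w,u/1.25,v/1.25,80)[:2]-C);r=m-[-45,180*s];print(m,np.linalg.norm(r),np.arctan2(-s*r[1],-r[0]))
L=C+R@[-81,172];Rr=C+R@[-81,-172]
p=pose();print(p)
plan(p,[(*L,130,-49)])
e=(*(L+R@[.735*50,-.678*50]),130,-49)
print(e);plan(e,[(*Rr,130,-49-94.6)],rmax=8)
```

```text
[-79.47419497 174.07184514] 34.980182092078024 0.17029370461252108
[ -79.43155703 -174.54934955] 34.860317118061936 0.15700108177765043
(np.float64(616.9635056786996), np.float64(188.5098071239027), np.float64(142.7569797634016), np.float64(-6.179493399058771))
[[2, 25, -12, 6], [2, 23, -14, 6], [2, 22, -16, 6], [2, 20, -19, 6], [2, 17, -21, 6], [1, 15, -22, 6], [2, 14, -24, 7]] -> [554.5 368.9 129.8 -49.2]
(np.float64(587.4764725355287), np.float64(330.69974835029643), 130, -49)
[[0, -21, 15, 8], [0, -19, 18, 8], [0, -16, 21, 8], [0, -13, 23, 8], [0, -10, 24, 8], [0, -6, 25, 8], [0, -3, 26, 8], [0, 1, 26, 8], [0, 5, 25, 8], [0, 8, 25, 8], [0, 12, 23, 7], [0, 14, 22, 8]] -> [ 518.    26.1  130.  -144. ]
```

{"method": "apply_moves", "body": {
  "increments": [
    [0.7,2,25,-12,6],
    [0.7,2,23,-14,6],
    [0.7,2,22,-16,6],
    [0.7,2,20,-19,6],
    [0.7,2,17,-21,6],
    [0.7,1,15,-22,6],
    [0.7,2,14,-24,7],
    [0.7,0,0,0,0],
    [0.7,0,0,0,0],
    [0.7,0,0,0,0]
  ]
}}

```text
t: 47.9
eef_pos: [555.0, 368.1, 129.6]
tcp_rot: [-1.565, 1.57, -2.422]
ft_force: [-0.2, 0.3, -0.7]
opening: 0.305
```

Run:
```python
from h import *
p=pose();print(p);plan(p,[(554.5,368.3,110,-49),(554.5,368.3,75.5,-49)],vmax=15)
```

```text
(np.float64(555.0215263820941), np.float64(368.10194743643524), np.float64(129.63567995873413), np.float64(-49.11801635883549))
[[10, 0, 0, 0], [10, 0, 0, 0]] -> [555.  368.1 109.6 -49.1]
[[11, 0, 0, 0], [12, 0, 0, 0], [11, 0, 0, 0]] -> [555.  368.1  75.6 -49.1]
```

{"method": "apply_moves", "body": {
  "increments": [
    [0.7,18,0,0,0],
    [0.7,15,0,0,0],
    [0.7,12,0,0,0],
    [0.7,9,0,0,0],
    [0.7,0,0,0,0],
    [0.7,0,0,4,0],
    [0.7,0,0,4,0],
    [0.7,0,0,4,0],
    [0.7,0,0,4,0],
    [0.7,0,0,4,0]
  ]
}}

```text
t: 48.9
eef_pos: [567.6, 353.6, 76.5]
tcp_rot: [-2.19, 1.57, -3.048]
ft_force: [-3.7, 1.3, -0.0]
opening: 0.298
```

{"method": "apply_moves", "body": {
  "increments": [
    [0.7,0,0,4,0],
    [0.7,0,0,4,0],
    [0.7,0,0,4,0],
    [0.7,0,0,4,0],
    [0.7,0,0,4,0],
    [0.7,0,0,4,0],
    [0.7,0,0,3,0],
    [0.7,0,0,0,0]
  ]
}}

```text
t: 49.7
eef_pos: [586.0, 333.0, 76.1]
tcp_rot: [0.479, 1.57, -0.38]
ft_force: [-0.2, 0.5, -1.0]
opening: 0.302
```

{"method": "apply_moves", "body": {
  "increments": [
    [0.7,0,0,2,0],
    [0.7,0,0,2,0],
    [0.7,0,0,0,0]
  ]
}}

```text
t: 50.0
eef_pos: [588.3, 330.3, 76.1]
tcp_rot: [0.714, 1.571, -0.144]
ft_force: [0.6, 1.0, -0.8]
opening: 0.302
```

{"method": "apply_moves", "body": {
  "increments": [
    [0.7,0,0,2,0],
    [0.7,0,0,1,0],
    [0.7,0,0,0,0]
  ]
}}

```text
t: 50.3
eef_pos: [589.8, 328.6, 76.0]
tcp_rot: [3.109, 1.57, 2.25]
ft_force: [-2.4, 8.3, -0.4]
opening: 0.302
```

{"method": "apply_moves", "body": {
  "increments": [
    [0.7,0,0,-5,0],
    [0.7,-10,0,0,0],
    [0.7,-25,0,0,0],
    [0.7,-20,0,0,0],
    [0.7,0,-21,17,8],
    [0.7,0,-19,18,8],
    [0.7,0,-16,21,8],
    [0.7,0,-13,23,8],
    [0.7,0,-10,24,8],
    [0.7,0,-6,25,8]
  ]
}}

```text
t: 51.3
eef_pos: [552.4, 176.6, 132.0]
tcp_rot: [1.204, 1.57, -0.498]
ft_force: [1.2, -0.5, -0.1]
opening: 0.299
```

{"method": "apply_moves", "body": {
  "increments": [
    [0.7,0,-3,26,8],
    [0.7,0,1,26,8],
    [0.7,0,5,25,8],
    [0.7,0,8,25,8],
    [0.7,0,12,23,7],
    [0.7,0,14,22,8],
    [0.7,0,0,0,0],
    [0.7,0,0,0,0],
    [0.7,0,0,0,0]
  ]
}}

```text
t: 52.2
eef_pos: [518.0, 26.4, 131.5]
tcp_rot: [2.163, 1.57, -0.351]
ft_force: [0.5, -0.0, 0.8]
opening: 0.301
```

Run:
```python
from h import *
p=pose();print(p);plan(p,[(518,26.2,p[2],-143.6)],vmax=25)
```

```text
(np.float64(518.0259808898688), np.float64(26.402488192527542), np.float64(131.45687771913893), np.float64(-144.0474028582865))
[[0, 0, 0, 0]] -> [ 518.    26.4  131.5 -144. ]
```

{"method": "apply_moves", "body": {
  "increments": [
    [0.7,20,0,0,0],
    [0.7,15,0,0,0],
    [0.7,12,0,0,0],
    [0.7,9,0,0,0],
    [0.7,0,0,0,0],
    [0.7,0,0,-4,0],
    [0.7,0,0,-4,0],
    [0.7,0,0,-4,0],
    [0.7,0,0,-4,0],
    [0.7,0,0,-4,0]
  ]
}}

```text
t: 53.2
eef_pos: [533.3, 38.0, 75.3]
tcp_rot: [-0.633, 1.569, 3.134]
ft_force: [-3.9, -0.4, -0.2]
opening: 0.3
```

{"method": "apply_moves", "body": {
  "increments": [
    [0.7,0,0,-4,0],
    [0.7,0,0,-4,0],
    [0.7,0,0,-4,0],
    [0.7,0,0,-4,0],
    [0.7,0,0,-4,0],
    [0.7,0,0,-4,0],
    [0.7,0,0,-3,0],
    [0.7,0,0,0,0]
  ]
}}

```text
t: 54.0
eef_pos: [556.4, 53.6, 75.2]
tcp_rot: [2.514, 1.57, -0.002]
ft_force: [0.1, 1.1, 0.3]
opening: 0.303
```

{"method": "apply_moves", "body": {
  "increments": [
    [0.7,0,0,-2,0],
    [0.7,0,0,-2,0],
    [0.7,0,0,-1,0],
    [0.7,0,0,0,0]
  ]
}}

```text
t: 54.4
eef_pos: [560.0, 56.3, 75.1]
tcp_rot: [1.272, 1.571, -1.244]
ft_force: [-1.1, -1.9, -0.3]
opening: 0.298
```

Now I'll push a little further to the stop, back off, and look from above.

{"method": "apply_moves", "body": {
  "increments": [
    [0.7,0,0,-1,0],
    [0.7,0,0,-1,0],
    [0.7,0,0,0,0]
  ]
}}

```text
t: 54.7
eef_pos: [560.9, 57.1, 75.0]
tcp_rot: [-0.209, 1.569, -2.725]
ft_force: [-4.2, -7.5, 1.1]
opening: 0.3
```

{"method": "apply_moves", "body": {
  "increments": [
    [0.7,0,0,5,0],
    [0.7,-10,0,0,0],
    [0.7,-25,0,0,0],
    [0.7,-30,0,0,0],
    [0.7,-30,0,30,0],
    [0.7,-20,0,40,0],
    [0.7,0,0,40,0],
    [0.7,0,0,40,0],
    [0.7,0,0,40,0],
    [0.7,0,0,0,0]
  ]
}}

```text
t: 55.7
eef_pos: [400.7, -57.6, 191.0]
tcp_rot: [2.216, 1.571, -0.303]
ft_force: [-0.1, -0.5, -1.4]
opening: 0.302
```

{"method": "apply_moves", "body": {
  "increments": [
    [0.7,0,0,40,0],
    [0.7,0,0,40,0],
    [0.7,0,0,0,0],
    [0.7,0,0,0,0]
  ]
}}

```text
t: 56.1
eef_pos: [339.2, -103.8, 190.8]
tcp_rot: [2.161, 1.569, -0.357]
ft_force: [-0.3, 0.1, 0.4]
opening: 0.299
```

Run:
```python
from h import *
import pickle
print(pose());t=cam('top');pickle.dump(t,open('t11.pkl','wb'));save(t,'t11.png',(225,155,355,250),6)
```

```text
(np.float64(339.2242821305282), np.float64(-103.77298496264386), np.float64(190.8488626581259), np.float64(-144.29501986859813))
```

View pics/t11.png

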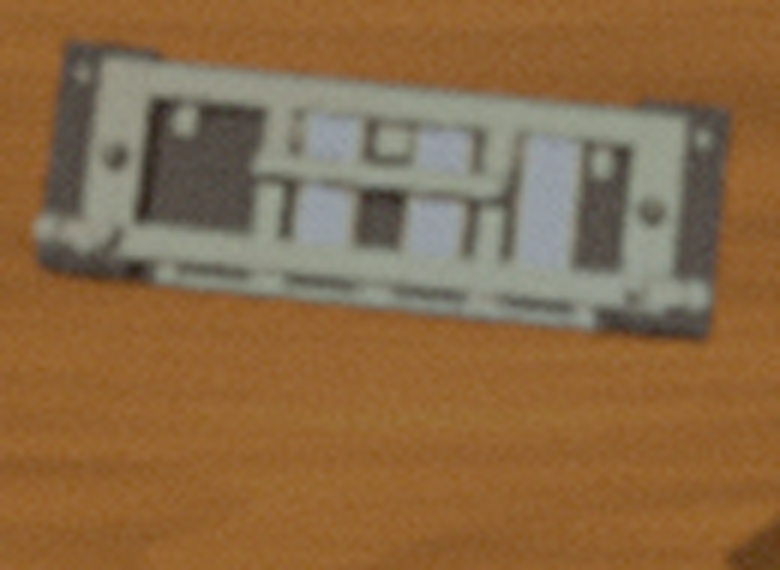

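The frame sits with both dowels in its holes at (115,155) and (652,210), and both latch arms lie inward over its ends. Before handing in, I'll check for leftover casting-like blobs and measure the frame against the dowels.

Run:
```python
from h import *
import pickle
t=pickle.load(open('t11.pkl','rb'));im=np.array(t['pixels']);m=gm3(im,0,0,1)
n,l,s,c=cv2.connectedComponentsWithStats(m)
for i in range(1,n):
    if s[i,4]>25:
        p=px2w(t,*c[i],10)
        if 350<p[0]<950 and abs(p[1])<650: print(s[i],np.round(p[:2]))
P=lambda u,v,z:px2w(t,(u+.5)/6-.5+225,(v+.5)/6-.5+155,z)[:2]
hl,hr=P(115,155,52),P(652,210,52);d=hl-hr;print((hl+hr)/2,np.linalg.norm(d),np.degrees(np.arctan2(-d[0],d[1])))
s=status.state();print(s['ft_force'],s['t'])
```

```text
[361 119  69  33 742] [ 787. -165.]
[244 143  63   9 217] [761. 245.]
[ 231  162  115   48 3954] [617. 189.]
[617.6921208  189.28501207] 302.4439036603421 -5.998992192720588
[-0.19527352  0.5015058   0.08281529] 56.15
```

Only the clamp, the file and the carrier show up, so nothing is left on the bench. Handing in.

```bash
python3 -c "
from cell import env
print(env.job_done())"
```

```text
the job is handed in; nothing more can be done
None
```

I handed the job in at about 56 s of simulated time; it gives no verdict. Three castings were on the bench. I tipped the standing one onto its flat side and put all three in nests 0, 1 and 2. I then swung both latches out, lowered the frame over the dowels in 1 mm steps, and swung both latches in until the force rose to about 8 N, which I took to be their stops.

**Last checks:**
- **Frame:** in the last top picture the dowels show in its holes. Its centre measured (617.7, 189.3) mm at -6.0°, against about (617, 189) mm at -6.06° for the carrier. The load came off the hand at seated height.
- **Latches:** both arms lie over the frame's ends in that picture. I did not measure their final angles.
- **Castings:** nest 0 was seen with its lug in the notch. For nests 1 and 2 the near ends line up with nest 0 in a close picture, but I did not see their lugs.
- **Bench:** a search of the last top picture found only the clamp, the file and the carrier, so nothing was left on the bench. I did not measure whether the brick, file and clamp had moved, but I saw no contact with them.

**What went wrong:** on the first try for the tipped casting the fingertips touched the bench (about 83 N at the wrist, limit 120 N). I also lifted before the fingers had closed, so that grasp was repeated.

**Disagreement:** the top and wrist cameras differed by about 1.5 mm sideways on the carrier, which is within calibration.

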